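Lay the clamp bar over a manifold and lock it with a pin

ROBOT

A 6-joint arm with a two-finger parallel gripper is mounted at the origin on the work surface. World frame = base frame: x ahead of the robot, y to its left, z up, the work surface at z = 0. Lengths are in m, angles in rad, forces in N, time in s.
With the tool pointing down it reaches from about 0.35 to 0.975 m from the base axis. Payload 4.9 kg.
Tool frame: the origin (TCP) lies at the very end of the fingers, on their centre line; the grasp point (between the pads) lies 19 mm behind it; z points along the fingers, y is the line along which they close (so a half turn about z gives the same grasp; the last joint's range is limited). The gripper opens to 85 mm and grips with 20 to 120 N. Pads are 22 mm wide; open, the fingers measure 114 mm over their backs; the gripper's body (76 mm by 85 mm) begins 54 mm behind the grasp point. The pads swing forward as they close: fully open they stand 13 mm farther back than shut.
Start: joints at [0.999, 0.053, 1.613, -0, 1.476, -0.119], TCP at [0.273, 0.562, 0.193] pointing down, gripper open.
Joint ranges: [-3.01, 3.01], [-1.01, 2.22], [0.06, 2.58], [-1.02, 4.17], [0.09, 2.62], [-3.14, 3.14]. Speed limits (rad/s): [2.57, 2.57, 3.14, 3.14, 3.14, 3.14].

INTERFACE

Orientations are given as a unit quaternion [w, x, y, z].
In Python, from plant import manip, vision, order gives the robot as it stands.
- The arm moves only by the tool play_rows, never from a script. Its argument "steps" is a list that holds one entry, the list of rows, each a list of 6 numbers: the shift along the tool's x, y, z in mm, then the turn, a rotation vector about the tool's x, y, z in degrees. A call has 1 to 12 rows; each row is the pose to reach, as a shift and turn from the pose commanded when the call began, along the tool's axes at that moment; what a row does not reach only later rows make up. A row lasts 1/12 s, in which the tool goes at most 41.7 mm and 7.16 degrees, less where a joint would pass 70% of its speed; a pose out of reach is approached as far as the arm can. A call with a gripper value outside its range is refused whole. "claw" is the gripper's target within -1 to 1 (fully open at 1, half-way at 0, shut at -1), set as the call begins (left out, the last holds). The fingers move at their own pace and stop on an object; the grip force is fixed at half the most. Time passes only in rows, so rows that repeat a pose let the fingers close. It gives the time, the measured TCP pose, the force, the opening and the grip force at its end, in the units of the state.
- manip.state(): the state, without advancing time (a new reading comes with each control period).
- vision.grab_frame(name): name is "scene" or "top" or "wrist"; returns (picture, depth): 480x640x3 uint8, blue, green, red; 480x640 float32, m along the optical axis (not along the pixel's ray), 0 where there is no reading.
- vision.camera_info(name): a dict with "K" (3x3 intrinsics, pixels), "eye" and "orientation" of the camera in the world; the wrist camera has in their place "T_tool_cam" (4x4, takes a point from camera to tool coordinates, whose origin is the TCP and whose axes are the flange's). Camera axes: x right, y down, z forward; pixel columns grow to the right and rows downward; lengths in m; the calibration is good to about 2 mm. The wrist camera is an equidistant fisheye: a pixel r from the principal point sees the ray r / f radians off the axis. A picture is of the moment at which its call begins: read the wrist's pose just before it. camera_info takes no time and is no camera call.
- order.job_done(): hands the job in; it is judged then, once.
The state is a dict: "time": time; "joint_pos": joint angles; "joint_vel": joint speeds; "joint_efforts": joint torques, N m; "tool_pos": TCP position; "tool_rot": TCP orientation; "contact_force": force on the tool from outside, world axes, zero at the start; "ft_torque": the same for the moment, N m; "gripper_width": opening from 0.0 (shut) to 1.0 (fully open); "grasp_force": force on a finger pad.
Only numpy, scipy, OpenCV 4.12 (cv2) and the standard library are available. Lean on these libraries where they do the work, as an engineer would, in place of code of your own. Each camera call takes 0.05 s, during which the arm holds its last target. There are 200 camera calls.

TASK

Lay the aluminium clamp bar across the two supports of the green pipe jig, passing under the bridge and over the steel manifold, with its eyed end down between the two ears of the front support; set it down gently and fully home. Then push the red-headed locking pin through both ears and the bar's eye, from either side, until its square head is up against the ear, and let go. Leave the manifold lying in its cradles and do not disturb the three other fittings.

Things in the scene. Friction and masses are not known exactly. Their poses are not given: they have to be found in the camera images.
- jig: Fixed green pipe jig. Origin on the bench; jig x runs from front support to rear rest (roughly away from the robot), z up. In mm: dark base plate x -170..140, |y| to 80, 12 thick. Bar supports: front clevis block x -155..-115 and rear rest block x 85..115, both |y| to 26.5, top at z 60. Bridge (see jig_beam). Two V cradles at x -60, |y| 30..42, hold the manifold.
- jig_eye (a point): Point midway between the front support's two upright steel ears, on the line through their round 14 mm holes: jig (-135, 0, 73) mm, axes as the jig. Ears: 8 mm thick, |y| 18.5..26.5 (37 mm apart), x -153..-117, z 60..94 mm.
- jig_rest (a point): Centre of the rear rest's top face: jig (100, 0, 60) mm. Side cheeks at |y| 20..26 (40 mm apart) rise 12 mm above it.
- jig_beam (a point): Middle of the lower front edge of the bridge's beam: jig (-5, 0, 165) mm. The beam is jig x -5..45, |y| to 80, z 165..215 mm, with a dial on top to z 229; its posts are x 10..40, |y| 58..78 mm. The laid bar passes between the posts, so it must come in from the front, and the beam stands over its handle: the hand must lean back towards the eyed end.
- jig_cradle (a point): Where the manifold's middle lies in the cradles: jig (-60, 0, 38) mm.
- clamp_bar: Loose aluminium bar, 0.4-0.65 kg, flat on the bench. Origin on its underside; x runs from the eyed end (nearer the robot) to the plain toe, z up. In mm: middle x -100..80, 50 wide, 14 thick; toe x 80..120, 30 wide, 14 thick; eyed end x -156..-100, 30 wide, 26 high. Properly laid, its origin is at jig (0, 0, 60) with the same axes.
- bar_eye (a point): Centre of the slot that goes right through the eyed end in bar y: bar (-135, 0, 13) mm. The slot is 24 mm long (x) and 14 mm high.
- bar_toe (a point): Underside of the toe: bar (100, 0, 0) mm; lies at jig_rest when laid.
- bar_handle (a point): Centre of the orange handle block on the bar: bar (-12, 0, 33) mm, near the bar's centre of mass. 36 mm long (x -30..6), 16 mm wide (y), z 14..52: take it across its 16 mm width.
- lock_pin: Loose locking pin, about 60 g, lying level in the rack. Origin on the axis at the shoulder where head meets shank; pin x runs along the axis towards the tip. Steel shank 9 mm diameter, x 0..72 mm, tapered over the last 8; red square head x -28..0, 18 x 18 mm.
- pin_mid (a point): Point on the shank's axis 28.5 mm from the shoulder; it lies at jig_eye when the pin is home (2 mm left under the head).
- pin_grip (a point): Point on the axis inside the head, 16 mm behind the shoulder: a good place to take it, across its 18 mm width.
- pin_rack: Fixed wooden rack, base 130 x 130 x 12 mm, origin on the bench under its centre. The pin lies along rack x, tip at +x, axis 39 mm above the bench: head on a pedestal x -51..-21, 12 mm wide, 30 mm high (fingers pass either side); shank in a notch in a block x 20..36, 40 mm wide, whose cheeks rise to z 46.5 mm.
- manifold: Loose stainless tube lying along jig y in the jig's V cradles, diameter 28 mm (34 at the end beads), 180 mm long, origin at its middle on the axis (38 mm above the bench); two upright outlets with brass rims, diameter 24, at 60 mm either side, rising to 40 mm above the axis.
- tall_coupling: Bystander: upright steel coupling, diameter 48, 75 mm high, standing beyond the bar's toe end; origin at its foot.
- short_coupling: Bystander: upright steel coupling, diameter 40, 45 mm high, on the bench close beside the jig (its +y side, by the bridge post); origin at its foot.
- brass_adapter: Bystander: small brass adapter, diameter 28, 34 mm high, standing on the rack's base beside the pin; origin at its foot.
Mind the look-alikes: they are no part of the job. What is shaped like the lock_pin but yellow is not meant.

How it is judged:
On the way, in this order (a step that is already met when the one before it is completed fails the run):
1. the clamp bar lies on both supports, its eye between the ears (distance between bar_eye and jig_eye below 0.012 m and distance between bar_toe and jig_rest below 0.012 m and z of bar_eye in the frame of jig below 0.0765 m and z of bar_toe in the frame of jig below 0.0635 m), for 0.2 s.
2. the pin is through both ears and the eye (all of step 1 and distance between pin_mid and jig_eye below 0.009 m and angle between the x axis of lock_pin and the y axis of jig, either way round below 0.2 rad), for 0.2 s.
At the end, for the whole second after the job is handed in: bar_eye and bar_toe within 12 mm of jig_eye and jig_rest and at most 3.5 mm above seated height; pin_mid within 9 mm of jig_eye, pin axis within 0.2 rad of jig y; manifold within 15 mm of jig_cradle; bar, pin and manifold at rest (below 0.02 m/s) (all of step 2 and linear speed of each of clamp_bar, lock_pin, manifold below 0.02 m/s and distance between manifold and jig_cradle below 0.015 m); the robot touches nothing.
It fails at once if the bar comes down hard on its supports (faster than 0.3 m/s within 30 mm of its seat) (distance between bar_eye and jig_eye below 0.03 m and linear speed of clamp_bar above 0.3 m/s).
It fails at once if the manifold is pushed more than 20 mm (distance of manifold from where it was at the start of the episode above 0.02 m).
It fails at once if the tall coupling is moved more than 20 mm or knocked over (distance of tall_coupling from where it was at the start of the episode above 0.02 m or angle between tall_coupling's own z axis and vertical above 0.5 rad).
It fails at once if the short coupling is moved more than 20 mm or knocked over (distance of short_coupling from where it was at the start of the episode above 0.02 m or angle between short_coupling's own z axis and vertical above 0.5 rad).
It fails at once if the brass adapter is moved more than 20 mm or knocked over (distance of brass_adapter from where it was at the start of the episode above 0.02 m or angle between brass_adapter's own z axis and vertical above 0.5 rad).
It also fails if it takes over 64 s, if anything falls off the work surface, if the arm or the gripper's body presses on something with over 40 N, if the wrist force passes 120 N, or if a joint passes its speed limit or range.

## Working session

There is one attempt and no reset: what is moved stays moved. The work goes in short steps, Python scripts to look and compute and a tool call to move; the robot and the scene stay as the last step left them, time stands still between calls to the robot, and variables do not carry over. Pictures are saved under pics/ and viewed, at most 10 in all, crops included, and the job is handed in when it is done.

Besides the shell and the picture viewer there is one more tool, called after "Emit:" as name(argument=value, ...), one argument or row to a line, values as JSON. play_rows: Moves the arm, as the interface text tells. Its arguments: {"type":"object","properties":{"steps":{"type":"array"},"claw":{"type":"number"}},"required":["steps"]}

```bash
mkdir -p pics; ls
python3 - <<'E'
from plant import manip, vision, order
import cv2,numpy as np
s=manip.state();print(s)
for n in ("scene","top"):
    p,d=vision.grab_frame(n);cv2.imwrite(f"pics/{n}0.png",p);np.save(f"pics/{n}0.npy",d);print(n,vision.camera_info(n))
print(vision.camera_info("wrist"))
E
```

```text
pics
{'time': 0.0, 'joint_pos': array([ 9.98961706e-01,  5.33455864e-02,  1.61430412e+00, -2.50329694e-05,
        1.47600581e+00, -1.19010771e-01]), 'joint_vel': array([ 0.00076962, -0.00145753,  0.00115667,  0.00108892, -0.00081582,
        0.00058516]), 'joint_efforts': array([-1.23034893e-04, -3.93668532e+01, -3.70185435e+01, -7.65716118e-05,
        7.08673979e-03, -8.44970174e-06]), 'tool_pos': array([0.27306782, 0.56140252, 0.19126405]), 'tool_rot': array([-3.37514314e-04,  2.24481189e-01,  9.74477876e-01, -9.74727255e-04]), 'contact_force': array([-0.1093697 , -0.97902176, -0.60121901]), 'ft_torque': array([-0.02722993, -0.03460164,  0.04530799]), 'grasp_force': 0.0, 'gripper_width': 1.0003679759560298}
scene {'K': array([[455.56450681,   0.        , 322.15644044],
       [  0.        , 455.56450681, 232.75978225],
       [  0.        ,   0.        ,   1.        ]]), 'eye': array([1.36695939, 0.19305612, 0.64092925]), 'orientation': array([-0.31611614,  0.56955843,  0.66070143, -0.37302467])}
top {'K': array([[503.80654891,   0.        , 325.0111561 ],
       [  0.        , 503.80654891, 240.67821317],
       [  0.        ,   0.        ,   1.        ]]), 'eye': array([0.34218787, 0.04811482, 1.26021111]), 'orientation': array([-0.06990013,  0.71261304, -0.69540825,  0.06086042])}
{'K': array([[371.64829954,   0.        , 318.84995076],
       [  0.        , 371.64829954, 237.87148953],
       [  0.        ,   0.        ,   1.        ]]), 'T_tool_cam': array([[ 7.03491116e-04, -9.50329380e-01, -3.11245199e-01,
         7.86793063e-02],
       [ 9.99999449e-01,  9.10946825e-04, -5.21160822e-04,
        -6.44663054e-04],
       [ 7.78802266e-04, -3.11244661e-01,  9.50329498e-01,
        -1.81001866e-01],
       [ 0.00000000e+00,  0.00000000e+00,  0.00000000e+00,
         1.00000000e+00]])}
```

View pics/top0.png

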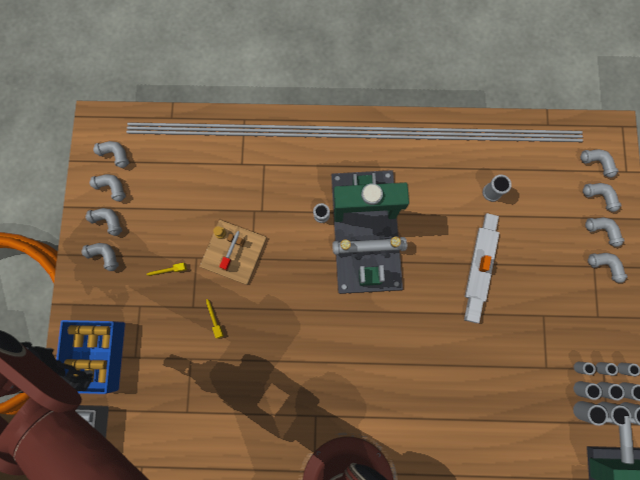

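View pics/scene0.png

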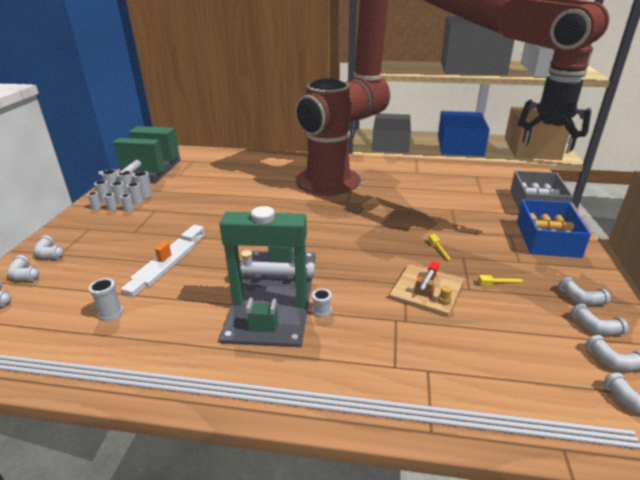

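Top picture: jig around (370,232) with its clevis at (372,274); bar at (483,268) with orange handle at (486,263), eyed end at (474,310). Candidates for the pin: the red head at (226,264) in the wooden rack, the yellow look-alikes at (167,269) and (214,319). I choose the red one.

```bash
cat > h.py <<'E'
import numpy as np,cv2
from scipy.spatial.transform import Rotation as R
from plant import manip,vision,order
def q(w): return R.from_quat([w[1],w[2],w[3],w[0]])
def cloud(p,d,ci):
    K=ci["K"];v,u=np.mgrid[:480,:640]
    c=np.stack([(u-K[0,2])/K[0,0]*d,(v-K[1,2])/K[1,1]*d,d],-1)
    return (c.reshape(-1,3)@q(ci["orientation"]).as_matrix().T+ci["eye"]).reshape(480,640,3)
def wcloud(p,d,s):
    ci=vision.camera_info("wrist");K=ci["K"];T=ci["T_tool_cam"];f=K[0,0]
    v,u=np.mgrid[:480,:640];x=u-K[0,2];y=v-K[1,2];r=np.hypot(x,y)+1e-9
    t=np.tan(r/f)
    c=np.stack([x/r*t*d,y/r*t*d,d],-1).reshape(-1,3)
    c=c@T[:3,:3].T+T[:3,3]
    return (c@q(s["tool_rot"]).as_matrix().T+s["tool_pos"]).reshape(480,640,3)
def rect(P):
    c,s,a=cv2.minAreaRect((P[:,:2]*1000).astype(np.float32)); return np.round(c,1),np.round(s,1),round(a,2)
E
python3 - <<'E'
from h import *
for n in ("top","scene"):
    p=cv2.imread(f"pics/{n}0.png");d=np.load(f"pics/{n}0.npy");X=cloud(p,d,vision.camera_info(n))
    hsv=cv2.cvtColor(p,cv2.COLOR_BGR2HSV);H,S,V=[hsv[...,i].astype(int) for i in range(3)]
    z=X[...,2]*1000;ok=d>0
    def box(x0,x1,y0,y1): return ok&(X[...,0]>x0)&(X[...,0]<x1)&(X[...,1]>y0)&(X[...,1]<y1)
    t=box(.2,.6,-.1,.1)&(z>-3)&(z<4);print(n,"bench z",np.median(z[box(.25,.3,-.05,.1)]))
    J=box(.3,.72,-.25,.13)
    for nm,m in dict(beam=J&(z>205)&(z<222)&(X[...,1]>-.25),dial=J&(z>224),base=J&(z>7)&(z<17)&(V<110)&(S<90)&(X[...,1]>-.17),clev=J&(z>50)&(z<99)&(H>60)&(H<95)&(S>60)&(X[...,0]<.5),
        barlow=box(.25,.75,-.5,-.18)&(z>9)&(z<32)&(S<60),handle=box(.2,.75,-.5,-.15)&(H>3)&(H<18)&(S>190)&(z>35),
        tall=box(.5,.8,-.5,-.2)&(z>65),short=box(.4,.65,.05,.25)&(z>38)&(z<50),
        rack=box(.3,.6,.2,.5)&(z>8)&(z<16),head=box(.3,.6,.2,.5)&((H<4)|(H>176))&(S>180)&(z>30),shank=box(.3,.6,.2,.5)&(z>36)&(z<50)&(S<70),
        mani=J&(z>40)&(z<56)&(S<60),rims=J&(z>70)&(z<84)&(S<160)&(H<40)&(X[...,0]<.52),brass=box(.3,.6,.2,.5)&(z>26)&(H>15)&(H<30)&(S>120)).items():
        if m.sum()>5: print(nm,m.sum(),rect(X[m]),"med",np.round(np.median(X[m],0)*1000,1))
E
```

```text
top bench z -0.5780553868277583
beam 1371 (array([640.9, -33.6]), array([ 51.5, 159.9]), 4.61) med [637.3 -28.1 214.6]
dial 325 (array([640.7, -33.4]), array([42.3, 43. ]), 41.9) med [640.5 -33.1 228.2]
base 3477 (array([586.7, -13.9]), array([275.1, 206.8]), 4.94) med [542.2 -36.3  11.8]
clev 201 (array([482.8, -44.8]), array([32.7, 48. ]), 4.75) med [481.5 -45.8  59.6]
barlow 1822 (array([ 555.5, -332.1]), array([ 54. , 349.9]), 78.81) med [ 515.6 -322.9   14.3]
handle 103 (array([ 523.8, -324.2]), array([14.6, 33.4]), 76.67) med [ 522.8 -322.8   51.1]
tall 319 (array([ 716.2, -359.3]), array([46. , 49.5]), 45.51) med [ 714.9 -358.7   75. ]
short 134 (array([637.5,  77.2]), array([24.5, 37.5]), 0.62) med [639.6  78.1  44.7]
rack 2020 (array([464.6, 353.6]), array([268.7, 288.3]), 0.84) med [529.9 294.8  11.6]
head 82 (array([508.8, 309.7]), array([17.9, 25.9]), 65.9) med [508.2 309.3  47.9]
shank 85 (array([556.8, 293.7]), array([ 8.7, 70.3]), 70.44) med [556.7 293.9  42.3]
mani 853 (array([5.596e+02, 3.000e-01]), array([246.6, 140.1]), 67.67) med [562.8 -21.2  47.8]
brass 91 (arra
[... 454 characters left out ...]
5.2]
handle 99 (array([ 528.7, -323.9]), array([14.4, 31.2]), 74.68) med [ 533.1 -322.7   48.3]
tall 368 (array([ 716.3, -359.5]), array([48.8, 47.4]), 87.75) med [ 719.8 -357.    75.8]
short 130 (array([637. ,  77.1]), array([39.3, 25. ]), 89.8) med [640.2  77.   46.2]
rack 1621 (array([504.9, 366. ]), array([232.4, 264.5]), 67.01) med [530.  292.7  13. ]
head 62 (array([511.9, 309.4]), array([16.8, 24.8]), 71.01) med [515.5 309.2  48.7]
shank 98 (array([555.4, 292.3]), array([14.2, 75.6]), 74.49) med [562.  292.7  43.3]
mani 833 (array([608.2, -32.4]), array([216.9, 191.7]), 29.82) med [573.3 -18.3  47.4]
brass 137 (array([590.4, 330.6]), array([22.5, 21.1]), 71.18) med [595.1 329.5  42.6]
```

```bash
cat >> h.py <<'E'
def rot(yaw,lean=0):
    c,s=np.cos(np.radians(yaw)),np.sin(np.radians(yaw));a=np.radians(lean)
    x=np.array([np.cos(a)*c,np.cos(a)*s,np.sin(a)]);z=np.array([np.sin(a)*c,np.sin(a)*s,-np.cos(a)])
    return R.from_matrix(np.stack([x,np.cross(z,x),z],1))
def rel(p0,r0,pos,yaw,lean=0):
    "row from pose (p0,r0) to TCP pos (mm), yaw, lean"
    return np.round(np.r_[r0.inv().apply(np.array(pos)-p0),np.degrees((r0.inv()*rot(yaw,lean)).as_rotvec())],1).tolist()
def now():
    s=manip.state();return s["tool_pos"]*1000,q(s["tool_rot"])
def info():
    s=manip.state();r=q(s["tool_rot"]).as_matrix();print("t",round(s["time"],2),"tcp",np.round(s["tool_pos"]*1000,1),"yaw",round(np.degrees(np.arctan2(r[1,0],r[0,0])),1),"lean",round(np.degrees(np.arctan2(r[2,0],-r[2,2])),1),"F",np.round(s["contact_force"],1),"w",round(s["gripper_width"],3),"gf",round(s["grasp_force"],1),"q",np.round(s["joint_pos"],2))
E
python3 - <<'E'
from h import *
info();p,r=now();print(rel(p,r,(420,120,330),72))
print(rel(np.array([420,120,330]),rot(72),(430,-306,230),-11))
E
```

```text
t 0.1 tcp [273.1 561.5 191.4] yaw 154.1 lean 0.0 F [-0.   0.8  0.2] w 1.004 gf 0.0 q [ 1.    0.05  1.61 -0.    1.48 -0.12]
[-325.2, -333.0, -138.1, -0.1, 0.1, 82.1]
[-402.1, 141.2, 100.0, 0.0, 0.0, 83.0]
```

Emit:
play_rows(
  steps=[
    [[0,0,-40,0,0,0],[-325,-333,-138,0,0,82],[-325,-333,-138,0,0,82],[-325,-333,-138,0,0,82],[-325,-333,-138,0,0,82],[-325,-333,-138,0,0,82],[-325,-333,-138,0,0,82],[-325,-333,-138,0,0,82],[-325,-333,-138,0,0,82],[-325,-333,-138,0,0,82],[-325,-333,-138,0,0,82],[-325,-333,-138,0,0,82]],
  ],
  claw=1,
)

```text
time: 1.1
tool_pos: [0.4146, 0.1345, 0.3271]
tool_rot: [0.0, 0.794, 0.608, 0.0]
contact_force: [0.6, -0.1, -0.8]
gripper_width: 1.004
grasp_force: 0.0
```

Run:
```python
from h import *
info();p,r=now();print(rel(p,r,(430,-306,230),-11))
```

```text
t 1.1 tcp [414.6 134.5 327.1] yaw 74.9 lean 0.0 F [ 0.6 -0.1 -0.8] w 1.004 gf 0.0 q [ 0.14 -0.46  1.83  0.    1.77  0.41]
[-421.3, 129.4, 97.0, -0.0, -0.0, 85.9]
```

Emit:
play_rows(
  steps=[
    [[-402,141,0,0,0,83],[-402,141,0,0,0,83],[-402,141,0,0,0,83],[-402,141,0,0,0,83],[-402,141,0,0,0,83],[-402,141,0,0,0,83],[-402,141,0,0,0,83],[-402,141,0,0,0,83],[-402,141,50,0,0,83],[-402,141,100,0,0,83],[-402,141,100,0,0,83],[-402,141,100,0,0,83]],
  ],
)

```text
time: 2.1
tool_pos: [0.4462, -0.2893, 0.2201]
tool_rot: [-0.002, 0.997, -0.072, -0.004]
contact_force: [-0.4, -0.1, -0.6]
gripper_width: 1.0
grasp_force: 0.0
```

Emit:
play_rows(
  steps=[
    [[0,0,0,0,-7,0],[0,0,0,0,-14,0],[0,0,0,0,-21,0],[0,0,0,0,-28,0],[0,0,0,0,-35,0],[0,0,0,0,-42,0],[0,0,0,0,-45,0],[0,0,0,0,-45,0],[0,0,0,0,-45,0]],
  ],
)

```text
time: 2.85
tool_pos: [0.4488, -0.288, 0.2254]
tool_rot: [-0.026, 0.922, -0.062, -0.382]
contact_force: [-0.1, 0.8, 0.3]
gripper_width: 0.998
grasp_force: 0.0
```

```bash
cat > look.py <<'E'
from h import *
import sys
def look(name):
    s=manip.state();p,d=vision.grab_frame("wrist");cv2.imwrite(f"pics/{name}.png",p);X=wcloud(p,d,s)
    np.save(f"pics/{name}.npy",X);return p,d,X
E
python3 - <<'E'
from look import *
info();p,d,X=look("w1")
hsv=cv2.cvtColor(p,cv2.COLOR_BGR2HSV);H,S,V=[hsv[...,i].astype(int) for i in range(3)]
z=X[...,2]*1000;ok=d>0
B=ok&(abs(X[...,0]-.54)<.2)&(abs(X[...,1]+.33)<.08)
m=B&(H>3)&(H<18)&(S>190)&(z>20);print("h",rect(X[m]),np.median(X[m],0),np.percentile(z[m],95))
m2=B&(z>45)&(z<58);print("htop",rect(X[m2]))
m=B&(z>9)&(z<32)&(S<60);print(m.sum(),rect(X[m]))
E
```

```text
t 2.85 tcp [ 448.8 -288.   225.4] yaw -7.6 lean -45.1 F [-0.1  0.8  0.3] w 0.998 gf 0.0 q [-0.54  0.36  1.36 -0.34  2.14  1.09]
  return _methods._mean(a, axis=axis, dtype=dtype,
  ret = um.true_divide(
Traceback (most recent call last):
IndexError: index -1 is out of bounds for axis 0 with size 0
```

View pics/w1.png

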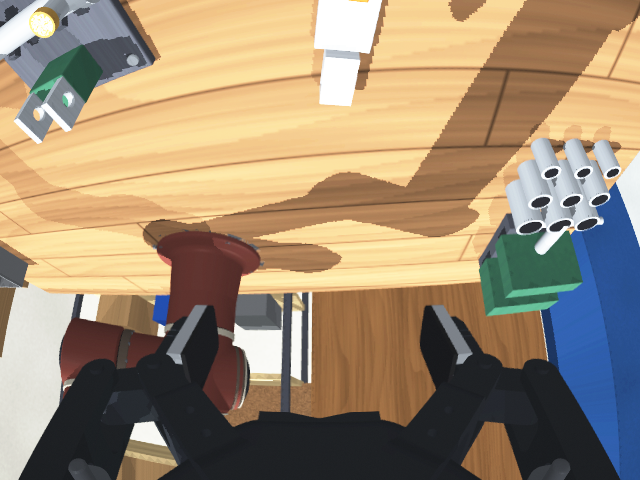

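The wrist view shows I leaned the wrong way (bar's eyed end at (340,80)); I reverse the lean.

Run:
```python
from h import *
p,r=now();print(rel(p,r,(446,-308,117),-11,45),rel(p,r,(430,-300,220),-11,0))
```

```text
[77.5, 19.9, 77.8, -0.0, 89.9, 3.6] [-7.2, 14.1, 16.8, 1.3, 44.9, 3.1]
```

Emit:
play_rows(
  steps=[
    [[77,20,78,0,90,3.5],[77,20,78,0,90,3.5],[77,20,78,0,90,3.5],[77,20,78,0,90,3.5],[77,20,78,0,90,3.5],[77,20,78,0,90,3.5],[77,20,78,0,90,3.5],[77,20,78,0,90,3.5],[77,20,78,0,90,3.5],[77,20,78,0,90,3.5],[77,20,78,0,90,3.5],[77,20,78,0,90,3.5]],
  ],
)

```text
time: 3.9
tool_pos: [0.4456, -0.3094, 0.121]
tool_rot: [0.038, 0.931, -0.087, 0.352]
contact_force: [-0.2, 0.5, -0.5]
gripper_width: 0.998
grasp_force: 0.0
```

Emit:
play_rows(
  steps=[
    [[0,0,0,0,3,0],[0,0,0,0,3,0],[0,0,0,0,3,0]],
  ],
)

```text
time: 4.15
tool_pos: [0.4447, -0.3087, 0.1184]
tool_rot: [0.037, 0.923, -0.087, 0.372]
contact_force: [0.5, 0.1, 0.2]
gripper_width: 0.998
grasp_force: 0.0
```

```bash
cat > bar.py <<'E'
from look import *
info();p,d,X=look("w2")
hsv=cv2.cvtColor(p,cv2.COLOR_BGR2HSV);H,S,V=[hsv[...,i].astype(int) for i in range(3)]
z=X[...,2]*1000;ok=d>0
B=ok&(abs(X[...,0]-.54)<.2)&(abs(X[...,1]+.33)<.09)
m=B&(H>3)&(H<18)&(S>190)&(z>20);print("h",m.sum(),m.sum() and (rect(X[m]),np.median(X[m],0)))
m2=m&(z>45)&(z<58);print("htop",m2.sum(),m2.sum() and rect(X[m2]))
m=B&(z>9)&(z<32)&(S<60);print(m.sum(),m.sum() and rect(X[m]))
print(np.median(z[B&(S>60)&(z<8)]))
E
python3 bar.py
```

```text
t 4.15 tcp [ 444.7 -308.7  118.4] yaw -10.7 lean 43.9 F [0.5 0.1 0.2] w 0.998 gf 0.0 q [-1.08 -0.54  2.38  0.75  0.9   0.32]
h 1011 ((array([ 523.3, -327.3]), array([14.8, 35.9]), 77.46), array([ 0.51553915, -0.32608019,  0.05095162]))
htop 767 (array([ 523.4, -327.3]), array([14.8, 35.7]), 77.46)
13287 (array([ 546.3, -332.1]), array([ 53.2, 333.4]), 78.4)
-0.5249047055234726
```

View pics/w2.png

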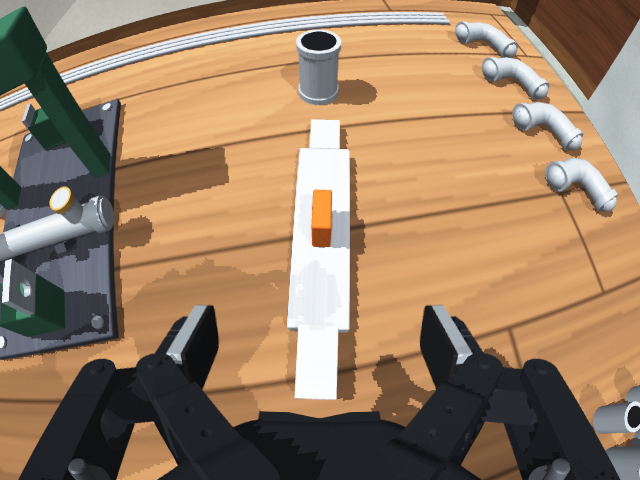

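Bar handle at pixel (322,218), pads straddle its line. The arm is folded tight here, so I'll fit a quick kinematic model to check that the leaned entry pose is reachable.

```bash
cat > kin.py <<'E'
from h import *
from scipy.optimize import least_squares
def fk(j,P):
    a1,d1,L2,a3,d4,a5,L6=P;Ry=lambda a:R.from_euler('y',a);Rz=lambda a:R.from_euler('z',a)
    r=Rz(j[0]);p=r.apply([a1,0,d1])
    r=r*Ry(j[1]);p=p+r.apply([0,0,L2])
    r=r*Ry(j[2]);p=p+r.apply([a3,0,d4])
    r=r*Rz(j[3])*Ry(j[4]);p=p+r.apply([a5,0,0])
    r=r*Rz(j[5]);p=p+r.apply([0,0,L6])
    return p,r
D=[([.99896,.05335,1.6143,0,1.476,-.119],[273.07,561.4,191.26]),([.14,-.46,1.83,0,1.77,.41],[414.6,134.5,327.1]),
([-.54,.36,1.36,-.34,2.14,1.09],[448.8,-288,225.4]),([-1.08,-.54,2.38,.75,.9,.32],[444.7,-308.7,118.4])]
E
python3 - <<'E'
from kin import *
s=manip.state();print(s["joint_pos"])
D[3]=(s["joint_pos"],s["tool_pos"]*1000)
f=lambda P:np.concatenate([fk(j,P)[0]-np.array(t) for j,t in D])
b=None
for L in (150,300,450):
    o=least_squares(f,[50,350,400,0,400,0,L])
    print(np.round(o.x,1),round(o.cost,1),np.round(o.fun,0))
p,r=fk(D[3][0],o.x);print(r.as_matrix().round(2),q(s["tool_rot"]).as_matrix().round(2))
p,r=fk(D[0][0],o.x);print(r.as_matrix().round(2))
E
```

```text
[-1.07442086 -0.53863667  2.38060883  0.74992384  0.90356698  0.32424224]
[ 61.4 270.4 426.6 128.5 613.2  67.  327.6] 9464.0 [ 59. -45. -10.  13. -74.  -6. -31. -56.  37. -36. -20. -22.]
[ 61.4 270.4 426.6 128.5 613.2  67.  327.6] 9464.0 [ 59. -45. -10.  13. -74.  -6. -31. -56.  37. -36. -20. -22.]
[ 61.4 270.4 426.6 128.5 613.2  67.  327.6] 9464.0 [ 59. -45. -10.  13. -74.  -6. -31. -56.  37. -36. -20. -22.]
[[ 0.19  0.71  0.68]
 [ 0.98 -0.13 -0.13]
 [-0.    0.69 -0.72]] [[ 0.71 -0.19  0.68]
 [-0.13 -0.98 -0.13]
 [ 0.69  0.   -0.72]]
[[-0.44 -0.9  -0.  ]
 [-0.9   0.44 -0.  ]
 [ 0.    0.   -1.  ]]
```

```bash
sed -i 's/a1,d1,L2,a3,d4,a5,L6=P/a1,d1,L2,a3,d4,a5,L6,b1,b5=P/; s/\[a1,0,d1\]/[a1,b1,d1]/; s/\[a5,0,0\]/[a5,b5,0]/; s/return p,r/return p,r*Rz(np.pi\/2)/' kin.py
cat >> kin.py <<'E'
lo=[-1.01]; LIM=np.array([[-3.01,-1.01,.06,-1.02,.09,-3.14],[3.01,2.22,2.58,4.17,2.62,3.14]])
def fit():
    f=lambda P:np.concatenate([np.concatenate([fk(j,P)[0]-np.array(t) for j,t in D]),(P-np.array([0,350,400,0,400,0,300,50,0]))*1e-2])
    return least_squares(f,[50,350,400,0,400,0,300,50,0])
def ik(P,pos,yaw,lean,j0):
    Rt=rot(yaw,lean)
    f=lambda j:np.r_[fk(j,P)[0]-np.array(pos),200*(fk(j,P)[1].inv()*Rt).as_rotvec()]
    o=least_squares(f,np.clip(j0,LIM[0]+.01,LIM[1]-.01),bounds=LIM);return o.x.round(2),round(np.sqrt(2*o.cost),1)
E
python3 - <<'E'
from kin import *
s=manip.state();D[3]=(s["joint_pos"],s["tool_pos"]*1000)
o=fit();P=o.x;print(P.round(1),o.fun.round(1))
ux=np.array([np.cos(np.radians(4.7)),np.sin(np.radians(4.7))]);O=np.array([621,-35.2])
for a in (45,40,36,32):
  for nm,bx,bz in (("enter",-137,105),("over",0,105),("seat",0,60)):
    g=O+ux*(bx-17);t=np.r_[g+ux*19*np.sin(np.radians(a)),bz+40-19*np.cos(np.radians(a))]
    print(a,nm,t.round(),*[ik(P,t,4.7,a,j0) for j0 in (s["joint_pos"],[-.2,-.3,2.2,0,.9,1.3])])
E
```

```text
[  4.5 237.6 427.3  97.1 603.1  -3.4 318.5  76.6  -2.1] [ 0.3  1.1 -0.5 -0.1 -0.8  0.  -0.1  1.1  0.4 -0.5 -0.   0.1  0.  -1.1
  0.3  1.   2.  -0.   0.2  0.3 -0. ]
45 enter [481. -47. 132.] (array([-0.53, -0.96,  2.58,  0.54,  0.91,  0.76]), np.float64(0.3)) (array([-0.53, -0.96,  2.58,  0.54,  0.91,  0.76]), np.float64(0.3))
45 over [617. -35. 132.] (array([-0.32, -0.39,  2.27,  0.53,  0.58,  0.82]), np.float64(0.0)) (array([-0.32, -0.39,  2.27,  0.53,  0.58,  0.82]), np.float64(0.0))
45 seat [617. -35.  87.] (array([-0.32, -0.3 ,  2.29,  0.63,  0.49,  0.71]), np.float64(0.0)) (array([-0.32, -0.3 ,  2.29,  0.63,  0.49,  0.71]), np.float64(0.0))
40 enter [480. -47. 130.] (array([-0.49, -0.88,  2.52,  0.45,  0.94,  0.84]), np.float64(0.0)) (array([-0.49, -0.88,  2.52,  0.45,  0.94,  0.84]), np.float64(0.0))
40 over [616. -36. 130.] (array([-0.3 , -0.36,  2.21,  0.41,  0.66,  0.94]), np.float64(0.0)) (array([-0.3 , -0.36,  2.21,  0.41,  0.66,  0.94]), np.float64(0.0))
40 seat [616. -36.  85.] (array([-0.3 , -0.28,  2.24,  0.47,  0.57,  0.87]), np.float64(0.0)) (array([-0.3 , -0.28,  2.
[... 323 characters left out ...]
  2.17,  0.33,  0.73,  1.02]), np.float64(0.0))
36 seat [615. -36.  85.] (array([-0.29, -0.26,  2.2 ,  0.37,  0.64,  0.96]), np.float64(0.0)) (array([-0.29, -0.26,  2.2 ,  0.37,  0.64,  0.96]), np.float64(0.0))
32 enter [478. -47. 129.] (array([-0.43, -0.76,  2.42,  0.31,  1.01,  0.95]), np.float64(0.0)) (array([-0.43, -0.76,  2.42,  0.31,  1.01,  0.95]), np.float64(0.0))
32 over [614. -36. 129.] (array([-0.28, -0.29,  2.12,  0.26,  0.8 ,  1.08]), np.float64(0.0)) (array([-0.28, -0.29,  2.12,  0.26,  0.8 ,  1.08]), np.float64(0.0))
32 seat [614. -36.  84.] (array([-0.28, -0.23,  2.15,  0.29,  0.71,  1.04]), np.float64(0.0)) (array([-0.28, -0.23,  2.15,  0.29,  0.71,  1.04]), np.float64(0.0))
```

Run:
```python
from h import *
p,r=now();print(rel(p,r,(479,-318,87),-12,40),rel(p,r,(529.5,-328.6,25.5),-12,40))
```

```text
[2.3, 2.3, 47.3, -0.6, -4.0, 1.1] [-3.3, 2.9, 127.4, -0.6, -4.0, 1.1]
```

Emit:
play_rows(
  steps=[
    [[0,2.3,24,-0.6,-4,1],[2,2.3,47,-0.6,-4,1],[0,2.5,70,-0.6,-4,1],[-1,2.7,90,-0.6,-4,1],[-2,2.8,108,-0.6,-4,1],[-3,2.9,120,-0.6,-4,1],[-3.3,2.9,127,-0.6,-4,1],[-3.3,2.9,127,-0.6,-4,1]],
  ],
)

```text
time: 4.87
tool_pos: [0.5307, -0.327, 0.0236]
tool_rot: [0.034, 0.935, -0.097, 0.339]
contact_force: [-0.3, 0.3, 0.3]
gripper_width: 0.999
grasp_force: 0.0
```

Run:
```python
from h import *
info();p,r=now();print(rel(p,r,(529.5,-328.6,25.5),-12,40))
```

```text
t 4.87 tcp [ 530.7 -327.    23.6] yaw -11.9 lean 39.9 F [-0.3  0.3  0.3] w 0.999 gf 0.0 q [-0.88 -0.1   2.21  0.78  0.61  0.33]
[0.6, 1.8, -1.9, -0.2, 0.1, 0.1]
```

Emit:
play_rows(
  steps=[
    [[0,2,-2,0,0,0],[0,2,-2,0,0,0],[0,2,-2,0,0,0],[0,2,-2,0,0,0],[0,2,-2,0,0,0],[0,2,-2,0,0,0],[0,2,-2,0,0,0],[0,2,-2,0,0,0],[0,2,-2,0,0,0],[0,2,-2,0,0,0],[0,2,-2,0,0,0],[0,2,-2,0,0,0]],
  ],
  claw=-1,
)

```text
time: 5.87
tool_pos: [0.5274, -0.3287, 0.0251]
tool_rot: [0.034, 0.935, -0.098, 0.339]
contact_force: [0.3, 0.1, -0.6]
gripper_width: -0.001
grasp_force: 0.0
```

Run:
```python
from h import *
info();p,r=now();print(rel(p,r,(p[0]-20,p[1]+4,p[2]+110),-12,40))
# then retract with yaw to enter
```

```text
t 5.87 tcp [ 527.4 -328.7   25.1] yaw -12.0 lean 39.9 F [ 0.3  0.1 -0.6] w -0.001 gf 0.0 q [-0.89 -0.11  2.22  0.78  0.61  0.33]
[54.9, -0.0, -97.5, -0.1, 0.1, -0.0]
```

Fingers shut with no force: the handle was missed. Look.

```bash
sed -i 's/look("w2")/look("w3")/' bar.py; python3 bar.py
```

```text
t 5.87 tcp [ 527.4 -328.7   25.1] yaw -12.0 lean 39.9 F [ 0.3  0.1 -0.6] w -0.001 gf 0.0 q [-0.89 -0.11  2.22  0.78  0.61  0.33]
h 1602 ((array([ 523.2, -327.4]), array([15.4, 36.9]), 77.27), array([ 0.5268399 , -0.32895115,  0.05149451]))
htop 1599 (array([ 524.7, -327.7]), array([15.4, 33.8]), 77.27)
14415 (array([ 583.5, -340.1]), array([ 53.2, 264.3]), 78.88)
-0.4806319272983653
```

View pics/w3.png

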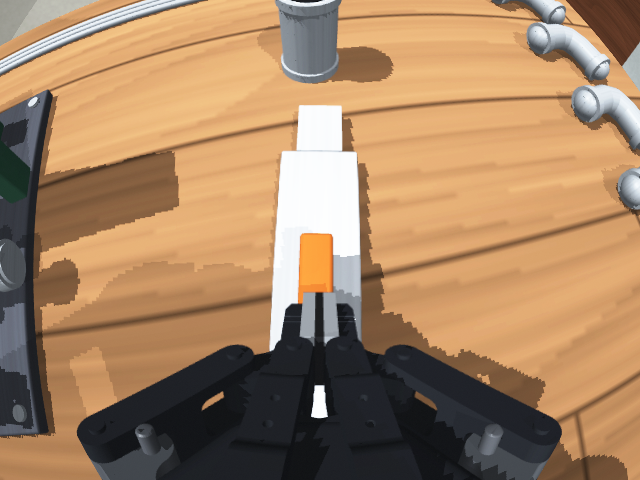

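Run:
```python
from h import *
X=np.load("pics/w3.npy");p,r=now()
for v in (240,262,284,290,296,302,308,316,326,340): print(v,[ (r.inv().apply(X[v,u]*1000-p).round(0).tolist(),(X[v,u]*1000).round(0).tolist()) for u in (310,330)])
```

```text
240 [([25.0, -3.0, -13.0], [538.0, -328.0, 51.0]), ([25.0, 6.0, -14.0], [536.0, -337.0, 52.0])]
262 [([16.0, -3.0, -21.0], [527.0, -326.0, 52.0]), ([16.0, 6.0, -21.0], [525.0, -335.0, 51.0])]
284 [([8.0, -3.0, -26.0], [517.0, -324.0, 50.0]), ([8.0, 6.0, -27.0], [515.0, -332.0, 51.0])]
290 [([7.0, -3.0, -30.0], [514.0, -323.0, 52.0]), ([6.0, 6.0, -29.0], [512.0, -332.0, 51.0])]
296 [([12.0, -3.0, -46.0], [508.0, -322.0, 68.0]), ([11.0, 6.0, -45.0], [506.0, -330.0, 67.0])]
302 [([12.0, -2.0, -52.0], [504.0, -322.0, 73.0]), ([12.0, 5.0, -51.0], [503.0, -329.0, 72.0])]
308 [([11.0, -2.0, -54.0], [502.0, -321.0, 74.0]), ([11.0, 5.0, -55.0], [500.0, -329.0, 74.0])]
316 [([12.0, -2.0, -62.0], [498.0, -320.0, 80.0]), ([11.0, 5.0, -61.0], [496.0, -328.0, 80.0])]
326 [([12.0, -2.0, -69.0], [493.0, -320.0, 86.0]), ([12.0, 5.0, -70.0], [492.0, -326.0, 86.0])]
340 [([10.0, -2.0, -75.0], [488.0, -319.0, 89.0]), ([13.0, 5.0, -80.0], [486.0, -325.0, 94.0])]
```

Run:
```python
from h import *
d=np.load("pics/scene0.npy");X=cloud(None,d,vision.camera_info("scene"))*1000
m=(d>0)&(abs(X[...,0]-273)<90)&(abs(X[...,1]-561)<90)&(X[...,2]>90)
print(m.sum(),np.percentile(X[m][:,2],[0,1,5,25,50]),rect(X[m&(X[...,2]<260)]/1000) )
v,u=np.where(m);print(u.min(),u.max(),v.min(),v.max(), (u[np.argmax(v)],v.max()),X[v.max(),u[np.argmax(v)]])
s=manip.state()
p,d=vision.grab_frame("scene");cv2.imwrite("pics/s1.png",cv2.resize(p[150:330,60:300],None,fx=3,fy=3));X=cloud(p,d,vision.camera_info("scene"))*1000
P,r=now();L=r.inv().apply(X.reshape(-1,3)-P);V=p.reshape(-1,3).max(1)
k=(abs(L[:,0])<25)&(abs(L[:,1])<40)&(L[:,2]>-120)&(L[:,2]<20)&(X.reshape(-1,3)[:,2]>25)
for z in range(-120,20,8):
    kk=k&(L[:,2]>=z)&(L[:,2]<z+8);print(z,kk.sum(),kk.sum() and (L[kk].mean(0).round(),p.reshape(-1,3)[kk].mean(0).round(),np.ptp(L[kk],0).round()))
```

```text
7048 [243.7680073  261.00109884 296.59141809 358.50571547 457.44161858] (array([276.4, 559.4]), array([111.1,  24.8]), 63.79)
518 609 0 153 (np.int64(567), np.int64(153)) [299.87870019 598.7204928  245.03125335]
-120 82 (array([  10.,   -1., -116.]), array([51., 48., 48.]), array([37., 79.,  8.]))
-112 90 (array([  11.,    1., -108.]), array([52., 48., 47.]), array([33., 79.,  8.]))
-104 102 (array([   8.,   -2., -100.]), array([50., 46., 46.]), array([30., 78.,  8.]))
-96 100 (array([  9.,  -5., -92.]), array([54., 51., 53.]), array([30., 77.,  8.]))
-88 80 (array([  9.,  -6., -84.]), array([52., 51., 54.]), array([27., 63.,  8.]))
-80 44 (array([  7.,  -3., -76.]), array([73., 72., 75.]), array([20., 31.,  8.]))
-72 43 (array([  8.,  -4., -68.]), array([102., 101., 103.]), array([22., 28.,  8.]))
-64 42 (array([  8.,  -3., -60.]), array([104., 102., 104.]), array([19., 29.,  7.]))
-56 44 (array([  7.,  -4., -52.]), array([104., 103., 105.]), array([20., 29.,  8.]))
-48 36 (array([  6.,  -3., -44.]), array([111., 111., 113.]), array([23., 24.,  8.]))
-40 9 (array([  5.,  -3., -35.]), array([ 74., 103., 153.]), array([ 9., 15.,  7.]))
-32 30 (array([  8.,  -4., -28.]), array([ 56., 121., 216.]), array([19., 15.,  8.]))
-24 39 (array([ 10.,  -6., -20.]), array([ 65., 125., 214.]), array([36., 17.,  8.]))
-16 37 (array([  9.,  -7., -12.]), array([ 50., 107., 195.]), array([36., 18.,  8.]))
-8 38 (array([13., -6., -4.]), array([ 39.,  91., 173.]), array([28., 17.,  7.]))
0 26 (array([13., -4.,  4.]), array([ 39.,  85., 158.]), array([18., 16.,  8.]))
8 1 (array([11., -3.,  8.]), array([ 34.,  75., 141.]), array([0., 0., 0.]))
16 0 0
```

View pics/s1.png

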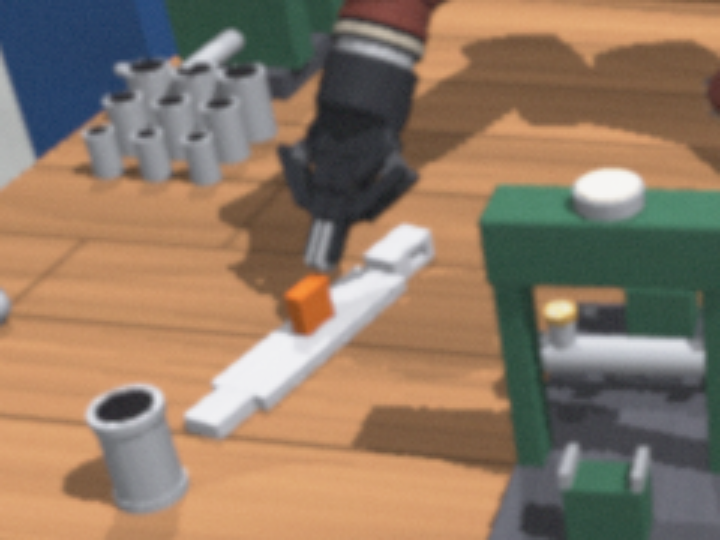

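The scene crop shows the shut fingertips at crop (318,262), short of the handle at (308,303). Both cameras put the real fingertips about 40 mm behind the reported TCP, so I'll work with that offset (grasp point at TCP −59 mm).

```bash
cat >> h.py <<'E'
def tcp(g,yaw,lean=0): return np.array(g)+59*rot(yaw,lean).as_matrix()[:,2]
E
python3 - <<'E'
from h import *
p,r=now();print(rel(p,r,tcp((517.5,-326,40),-12,40),-12,40))
E
```

```text
[1.8, -0.5, 40.9, -0.2, 0.1, -0.0]
```

Emit:
play_rows(
  steps=[
    [[0,0,0,0,0,0],[0,0,0,0,0,0],[0,0,0,0,0,0],[0,0,0,0,0,0],[0,0,0,0,0,0],[0,0,0,0,0,0],[0,0,0,0,0,0],[0,0,14,0,0,0],[1,0,26,0,0,0],[1.5,0,36,0,0,0],[2,0,41,0,0,0],[2,0,41,0,0,0]],
  ],
  claw=0.5,
)

```text
time: 6.97
tool_pos: [0.5547, -0.334, -0.0061]
tool_rot: [0.034, 0.935, -0.098, 0.339]
contact_force: [0.5, -0.2, 0.0]
gripper_width: 0.75
grasp_force: 0.0
```

Emit:
play_rows(
  steps=[
    [[0,0,0,0,0,0],[0,0,0,0,0,0],[0,0,0,0,0,0],[0,0,0,0,0,0],[0,0,0,0,0,0],[0,0,0,0,0,0],[0,0,0,0,0,0],[0,0,0,0,0,0],[0,0,0,0,0,0],[0,0,0,0,0,0]],
  ],
  claw=-1,
)

```text
time: 7.8
tool_pos: [0.5548, -0.334, -0.0046]
tool_rot: [0.034, 0.935, -0.097, 0.34]
contact_force: [-4.6, 4.8, 5.1]
gripper_width: 0.177
grasp_force: 61.5
```

Run:
```python
from kin import *
info();s=manip.state();p,r=now();P=fit().x
print(rel(p,r,(p[0]-10,p[1]+2,p[2]+60),-12,40))
print(rel(p,r,(p[0]-110,p[1]+60,p[2]+130),-8,40))
ux=np.array([np.cos(np.radians(4.7)),np.sin(np.radians(4.7))]);O=np.array([621,-35.2])
for bx,bz,dy in ((-150,130,-140),(-137,105,0),(0,105,0),(0,60,0)):
    g=np.r_[O+ux*(bx-18),bz+40]+[0,dy,0];t=tcp(g,4.7,40);print(t.round(),ik(P,t,4.7,40,s["joint_pos"]))
```

```text
t 7.8 tcp [ 554.8 -334.    -4.6] yaw -11.9 lean 39.9 F [-4.6  4.8  5.1] w 0.177 gf 61.5 q [-0.85  0.01  2.16  0.85  0.54  0.28]
[30.7, -0.0, -52.6, -0.2, 0.1, 0.1]
[-8.6, -36.5, -176.6, 2.4, 0.1, -3.0]
[ 491. -186.  125.] (array([-0.83, -0.56,  2.35,  0.66,  0.99,  0.39]), np.float64(0.0))
[504. -45. 100.] (array([-0.45, -0.71,  2.48,  0.47,  0.8 ,  0.81]), np.float64(0.0))
[641. -34. 100.] (array([-0.29, -0.23,  2.17,  0.44,  0.58,  0.91]), np.float64(0.0))
[641. -34.  55.] (array([-0.28, -0.15,  2.19,  0.51,  0.49,  0.82]), np.float64(0.0))
```

Gripped at ~15 mm. Lift, then move back.

Emit:
play_rows(
  steps=[
    [[6,0,-10,0,0,0],[12,0,-20,0,0,0],[21,0,-36,0,0,0],[31,0,-53,0,0,0],[20,-6,-90,0,0,0],[5,-12,-130,0,0,0],[-9,-24,-160,1,0,-1.5],[-9,-36,-177,2.4,0,-3],[-9,-36,-177,2.4,0,-3],[-9,-36,-177,2.4,0,-3]],
  ],
)

```text
time: 8.63
tool_pos: [0.4432, -0.2745, 0.1241]
tool_rot: [0.025, 0.938, -0.067, 0.34]
contact_force: [0.2, -1.0, -5.8]
gripper_width: 0.179
grasp_force: 60.6
```

Run:
```python
from look import *
info();p,d,X=look("w4")
P,r=now()
# bar tilt: fit plane to bar top, white pixels
S=cv2.cvtColor(p,cv2.COLOR_BGR2HSV)[...,1].astype(int)
L=r.inv().apply(X.reshape(-1,3)*1000-P).reshape(480,640,3)
g=P-59*r.as_matrix()[:,2]; h=X*1000-g
yaw=np.radians(-8);ax=h[...,0]*np.cos(yaw)+h[...,1]*np.sin(yaw);ay=-h[...,0]*np.sin(yaw)+h[...,1]*np.cos(yaw)
m=(d>0)&(S<60)&(ax>30)&(ax<150)&(abs(ay)<40)&(abs(h[...,2]+26)<30)
A=np.c_[ax[m],ay[m],np.ones(m.sum())];c=np.linalg.lstsq(A,h[...,2][m],rcond=None)[0];print(m.sum(),np.degrees(c[:2]),c[2],"resid",np.std(A@c-h[...,2][m]))
print(rect(np.c_[ax[m],ay[m]]/1000), ax[m].max())
ux=np.array([np.cos(np.radians(4.7)),np.sin(np.radians(4.7))]);O=np.array([621,-35.2])
t=tcp(np.r_[O+ux*(-155)+[0,-130],160],4.7,40);print(rel(P,r,t,4.7,40))
```

```text
t 8.63 tcp [ 443.2 -274.5  124.1] yaw -8.1 lean 39.9 F [ 0.2 -1.  -5.8] w 0.179 gf 60.6 q [-1.01 -0.6   2.38  0.64  0.97  0.44]
13939 [-0.13075064  0.1667605 ] -26.382456344643618 resid 0.5878900925845865
(array([84.8, -1.9]), array([ 50.1, 109.8]), 89.31) 139.78876101569998
[30.0, -107.1, 36.3, 8.2, 0.2, -9.9]
```

Emit:
play_rows(
  steps=[
    [[30,-40,36,3,0,-4],[30,-80,36,6,0,-7],[30,-107,36,8.2,0,-10],[30,-107,36,8.2,0,-10],[30,-107,36,8.2,0,-10]],
  ],
)

```text
time: 9.1
tool_pos: [0.5045, -0.1726, 0.1136]
tool_rot: [-0.016, 0.94, 0.041, 0.339]
contact_force: [0.8, -1.2, -6.0]
gripper_width: 0.173
grasp_force: 61.6
```

```bash
cat > jig.py <<'E'
from look import *
import sys
info();s=manip.state();p,d,X=look(sys.argv[1]);X=X*1000
hsv=cv2.cvtColor(p,cv2.COLOR_BGR2HSV);H,S,V=[hsv[...,i].astype(int) for i in range(3)]
yaw=np.radians(4.7);h=X-[621,-35.2,0];jx=h[...,0]*np.cos(yaw)+h[...,1]*np.sin(yaw);jy=-h[...,0]*np.sin(yaw)+h[...,1]*np.cos(yaw);z=X[...,2]
ok=d>0;J=np.dstack([jx,jy])/1000
def rep(nm,m):
    if m.sum()>20: print(nm,m.sum(),rect(J[m]),"min",J[m].min(0)*1000,"max",J[m].max(0)*1000,"z",np.median(z[m]))
G=(H>55)&(H<95)&(S>70)
rep("earsL",ok&(z>88)&(z<97)&(abs(jx+135)<30)&(jy>5)&(jy<40))
rep("earsR",ok&(z>88)&(z<97)&(abs(jx+135)<30)&(jy<-5)&(jy>-40))
rep("clev",ok&(z>57)&(z<63)&(abs(jx+135)<35)&(abs(jy)<40)&G)
rep("rest",ok&(z>57)&(z<63)&(abs(jx-100)<35)&(abs(jy)<40)&G)
rep("restcheek",ok&(z>68)&(z<75)&(abs(jx-100)<35)&(abs(jy)<40))
rep("beamtop",ok&(z>211)&(z<219)&(abs(jx-20)<45)&(abs(jy)<100))
m=ok&(z>170)&(z<210)&(abs(jx+5)<15)&(abs(jy)<75)&G
if m.sum()>50:
    c=np.polyfit(jy[m],jx[m],1);print("beam front x at y0",c[1],"yaw err",-np.degrees(c[0]),m.sum())
E
python3 jig.py w5
python3 - <<'E'
from h import *
P,r=now();ux=np.array([np.cos(np.radians(4.7)),np.sin(np.radians(4.7))]);O=np.array([621,-35.2])
t=tcp(np.r_[O+ux*(-157),150],4.7,40);print(rel(P,r,t,5.4,40))
E
```

```text
t 9.1 tcp [ 504.5 -172.6  113.6] yaw 5.0 lean 39.7 F [ 0.8 -1.2 -6. ] w 0.173 gf 61.6 q [-0.77 -0.53  2.36  0.65  0.93  0.42]
earsL 739 (array([-135.1,   21.1]), array([ 9.9, 36.5]), 89.34) min [-153.31620954   16.16716527] max [-116.90287437   26.12531864] z 93.2284037497586
earsR 837 (array([-135.5,  -23.6]), array([36.2,  9.5]), 0.12) min [-153.63811698  -28.32565758] max [-117.42892546  -18.84077813] z 93.24559098021939
clev 1391 (array([-135.5,   -1.9]), array([52.6, 40.1]), 88.87) min [-155.6526253   -28.02069883] max [-115.278127     24.72614559] z 59.410600327435425
rest 667 (array([98.7, -2.7]), array([51.4, 30.7]), 89.19) min [ 83.143564  -28.2870325] max [114.0801393   23.25721647] z 59.14759709329938
restcheek 266 (array([100. ,  -1.6]), array([33.2, 53.4]), 1.25) min [ 82.95823659 -28.37829164] max [116.16815895  25.22388195] z 71.02265398931168
beamtop 1391 (array([-3.1, 36.7]), array([94.9, 32.1]), 68.31) min [ -6.98384996 -13.22299093] max [29.39986147 77.09846209] z 213.96075775735562
beam front x at y0 -5.069568088589773 yaw err -0.15190381344618667 9960
[0.7, -128.7, 13.1, 0.3, 0.3, -0.4]
```

View pics/w5.png

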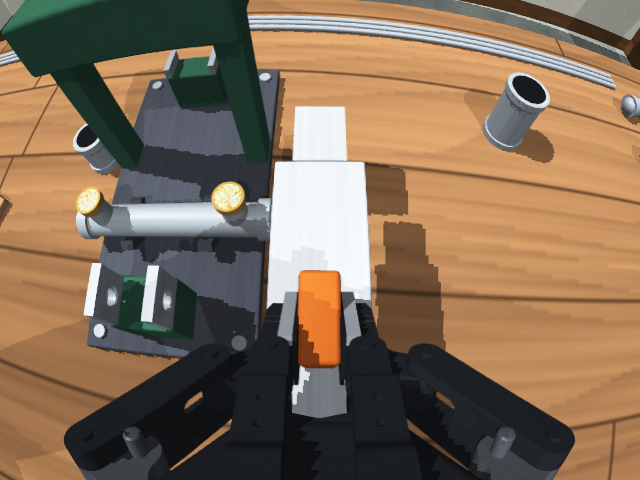

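```bash
cat > held.py <<'E'
from look import *
def held(name,X=None):
    p=cv2.imread(f"pics/{name}.png");X=np.load(f"pics/{name}.npy")*1000;P,r=now();M=r.as_matrix()
    yaw=np.arctan2(M[1,0],M[0,0]);h=X-(P-59*M[:,2]);S=cv2.cvtColor(p,cv2.COLOR_BGR2HSV)[...,1].astype(int)
    ax=h[...,0]*np.cos(yaw)+h[...,1]*np.sin(yaw);ay=-h[...,0]*np.sin(yaw)+h[...,1]*np.cos(yaw)
    m=(S<60)&(ax>30)&(ax<150)&(abs(ay)<40)&(abs(h[...,2]+26)<10)
    A=np.c_[ax[m],np.ones(m.sum())];c=np.linalg.lstsq(A,h[...,2][m],rcond=None)[0]
    t=m&(ax>104)&(ax<137);mid=[];xs=np.arange(106,136,3)
    mid=[(ay[t&(abs(ax-x)<1.5)].max()+ay[t&(abs(ax-x)<1.5)].min())/2 for x in xs]
    xs2=np.arange(35,95,4);mid2=[(ay[m&(abs(ax-x)<2)].max()+ay[m&(abs(ax-x)<2)].min())/2 for x in xs2]
    k=np.polyfit(np.r_[xs,xs2],mid+mid2,1)
    print("pitch",np.degrees(c[0]),"z",c[1],"toe end",np.percentile(ax[m],99.8),"yaw off",np.degrees(k[0]),"y off",k[1])
OJ=np.array([621.1,-36.9]);YJ=4.55
def J(x,y,z):
    c,s=np.cos(np.radians(YJ)),np.sin(np.radians(YJ));return np.array([OJ[0]+x*c-y*s,OJ[1]+x*s+y*c,z])
E
python3 - <<'E'
from held import *
held("w5");P,r=now()
print(rel(P,r,tcp(J(-155,.9,145.4),5.2,40),5.2,40))
print(rel(P,r,tcp(J(-20,.9,145.4),5.2,40),5.2,40))
E
```

```text
pitch -0.35631066812417606 z -27.703000102991325 toe end 138.15387753073034 yaw off -0.1475660487222943 y off 0.17807375820520333
[-0.7, -128.6, 17.9, 0.1, 0.3, -0.2]
[103.1, -127.6, 104.2, 0.1, 0.3, -0.2]
```

Emit:
play_rows(
  steps=[
    [[0,-40,6,0,0,0],[0,-80,12,0,0,0],[0,-110,17,0,0.3,0],[-0.7,-128,18,0,0.3,0],[-0.7,-128,18,0,0.3,0],[-0.7,-128,18,0,0.3,0]],
  ],
)

```text
time: 9.65
tool_pos: [0.5046, -0.0462, 0.1013]
tool_rot: [-0.014, 0.938, 0.041, 0.343]
contact_force: [0.2, -0.7, -5.3]
gripper_width: 0.178
grasp_force: 62.9
```

Run:
```python
from held import *
info();look("w6");held("w6");P,r=now()
print(rel(P,r,tcp(J(-155,.3,146),4.8,40),4.8,40))
print(rel(P,r,tcp(J(-19,.3,146),4.8,40),4.8,40))
```

```text
t 9.65 tcp [504.6 -46.2 101.3] yaw 5.0 lean 40.1 F [ 0.2 -0.7 -5.3] w 0.178 gf 62.9 q [-0.45 -0.72  2.49  0.48  0.8   0.8 ]
pitch 0.10907637746128779 z -27.488250955999575 toe end 138.47116413663832 yaw off -0.2928523694981186 y off -0.13249290834813335
[-1.1, -1.5, 0.5, 0.0, -0.2, 0.1]
[102.9, -0.8, 88.3, 0.0, -0.2, 0.1]
```

Emit:
play_rows(
  steps=[
    [[9,-1,8,0,0,0],[19,-1,17,0,0,0],[30,-1,26,0,0,0],[41,-1,35,0,0,0],[52,-1,45,0,0,0],[63,-1,54,0,0,0],[74,-1,63.5,0,0,0],[85,-1,73,0,0,0],[95,-1,81.5,0,0,0],[103,-1,88.3,0,0,0],[103,-1,88.3,0,0,0],[103,-1,88.3,0,0,0]],
  ],
)

```text
time: 10.7
tool_pos: [0.6405, -0.0359, 0.1009]
tool_rot: [-0.014, 0.938, 0.039, 0.343]
contact_force: [-0.4, -1.3, -6.5]
gripper_width: 0.176
grasp_force: 62.8
```

```bash
python3 jig.py w7
python3 - <<'E'
from held import *
held("w7");P,r=now()
print(rel(P,r,tcp(J(-19,.3,146),4.8,40),4.8,40))
print(rel(P,r,tcp(J(-19,.3,101),4.8,40),4.8,40))
E
```

```text
t 10.7 tcp [640.5 -35.9 100.9] yaw 4.8 lean 40.1 F [-0.4 -1.3 -6.5] w 0.176 gf 62.8 q [-0.29 -0.24  2.18  0.44  0.58  0.91]
beamtop 57196 (array([19.5, -1.4]), array([159.4,  50.4]), 89.61) min [ -5.87385837 -80.99531817] max [44.9785281 78.3648304] z 214.44881042925869
beam front x at y0 -4.974234458977516 yaw err -0.14319867437938757 18829Traceback (most recent call last):
  File "<stdin>", line 2, in <module>
  File "held.py", line 9, in held
    mid=[(ay[t&(abs(ax-x)<1.5)].max()+ay[t&(abs(ax-x)<1.5)].min())/2 for x in xs]
          ~~~~~~~~~~~~~~~~~~~~~~~~~^^
    return umr_maximum(a, axis, None, out, keepdims, initial, where)
ValueError: zero-size array to reduction operation maximum which has no identity
```

View pics/w7.png

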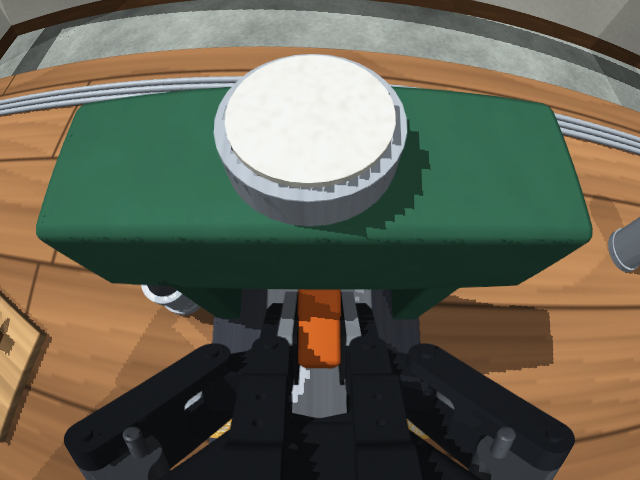

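Emit:
play_rows(
  steps=[
    [[-2.6,-1,3,0,0,0],[-5.1,-1,6.1,0,0,0],[-7.7,-1,9.2,0,0,0],[-10.3,-1,12.3,0,0,0],[-12.9,-1,15.3,0,0,0],[-15.4,-1,18.4,0,0,0],[-18,-1,21.4,0,0,0],[-20.6,-1,24.5,0,0,0],[-22.5,-1,26.8,0,0,0],[-22.5,-1,26.8,0,0,0]],
  ],
)

```text
time: 11.58
tool_pos: [0.6395, -0.033, 0.065]
tool_rot: [-0.014, 0.939, 0.04, 0.343]
contact_force: [-0.7, 0.9, -6.1]
gripper_width: 0.172
grasp_force: 62.8
```

Run:
```python
from held import *
info();P,r=now();p,d=vision.grab_frame("top");X=cloud(p,d,vision.camera_info("top"))*1000
print("tcp err",rel(P,r,tcp(J(-19,.3,111),4.8,40),4.8,40))
h=X-[*OJ,0];c,s=np.cos(np.radians(YJ)),np.sin(np.radians(YJ));jx=h[...,0]*c+h[...,1]*s;jy=-h[...,0]*s+h[...,1]*c;z=X[...,2]
p2,d2=vision.grab_frame("scene");X2=cloud(p2,d2,vision.camera_info("scene"))*1000
h2=X2-[*OJ,0];jx2=h2[...,0]*c+h2[...,1]*s;jy2=-h2[...,0]*s+h2[...,1]*c
for nm,x,y,zz,l,hh,dd in (("top",jx,jy,z,-165,-100,d),("scene toe",jx2,jy2,X2[...,2],85,125,d2)):
    m=(dd>0)&(x>l)&(x<hh)&(abs(y)<32)&(zz>62)&(zz<110)
    print(nm,m.sum());
    for k in range(-30,31,4):
        n=m&(abs(y-k)<2);print(k,n.sum(),n.sum() and np.round(np.percentile(zz[n],[10,50,90]),0),end=" ")
    print()
```

```text
t 11.58 tcp [639.5 -33.   65. ] yaw 4.9 lean 40.1 F [-0.7  0.9 -6.1] w 0.172 gf 62.8 q [-0.28 -0.18  2.2   0.49  0.51  0.84]
tcp err [0.8, 2.0, -0.4, -0.0, -0.1, 0.1]
top 0
-30 0 0 -26 0 0 -22 0 0 -18 0 0 -14 0 0 -10 0 0 -6 0 0 -2 0 0 2 0 0 6 0 0 10 0 0 14 0 0 18 0 0 22 0 0 26 0 0 30 0 0 
scene toe 421
-30 0 0 -26 8 [64. 70. 73.] -22 30 [67. 73. 74.] -18 21 [65. 70. 74.] -14 13 [73. 84. 85.] -10 40 [72. 85. 86.] -6 36 [77. 85. 86.] -2 36 [76. 85. 86.] 2 36 [74. 85. 87.] 6 36 [74. 84. 86.] 10 36 [77. 85. 86.] 14 39 [76. 84. 86.] 18 31 [71. 79. 85.] 22 23 [65. 72. 74.] 26 36 [64. 71. 73.] 30 0 0
```

Emit:
play_rows(
  steps=[
    [[0,1.5,0,0,0,0],[-1.3,1.5,1.5,0,0,0],[-2.6,1.5,3,0,0,0],[-3.9,1.5,4.6,0,0,0],[-5.1,1.5,6.1,0,0,0],[-6,1.5,7.3,0,0,0],[-6.5,1.5,7.8,0,0,0],[-6.5,1.5,7.8,0,0,0]],
  ],
)

```text
time: 12.35
tool_pos: [0.6402, -0.0347, 0.0558]
tool_rot: [-0.014, 0.938, 0.04, 0.343]
contact_force: [-0.5, -0.3, -4.8]
gripper_width: 0.177
grasp_force: 62.9
```

Run:
```python
from held import *
info();P,r=now();print("err",rel(P,r,tcp(J(-19,.3,101),4.8,40),4.8,40))
```

```text
t 12.35 tcp [640.2 -34.7  55.8] yaw 4.9 lean 40.2 F [-0.5 -0.3 -4.8] w 0.177 gf 62.9 q [-0.29 -0.16  2.2   0.52  0.49  0.82]
err [-0.2, 0.2, -0.1, 0.0, -0.2, 0.1]
```

Emit:
play_rows(
  steps=[
    [[-0.5,0,0.6,0,0,0],[-1,0,1.1,0,0,0],[-1,0,1.1,0,0,0],[-1,0,1.1,0,0,0]],
  ],
)

```text
time: 12.68
tool_pos: [0.6408, -0.0348, 0.0555]
tool_rot: [-0.014, 0.938, 0.04, 0.344]
contact_force: [-2.4, 1.2, -0.2]
gripper_width: 0.172
grasp_force: 63.7
```

Run:
```python
from held import *
info()
```

```text
t 12.68 tcp [640.8 -34.8  55.5] yaw 5.0 lean 40.3 F [-2.4  1.2 -0.2] w 0.172 gf 63.7 q [-0.29 -0.16  2.2   0.52  0.49  0.81]
```

Emit:
play_rows(
  steps=[
    [[0,0,0,0,0,0],[0,0,0,0,0,0],[0,0,0,0,0,0],[0,0,0,0,0,0],[0,0,0,0,0,0],[0,0,0,0,0,0],[0,0,-12,0,0,0],[0,0,-35,0,0,0],[0,0,-65,0,0,0],[0,0,-100,0,0,0],[0,0,-140,0,0,0],[0,0,-160,0,0,0]],
  ],
  claw=0,
)

```text
time: 13.68
tool_pos: [0.537, -0.0438, 0.1811]
tool_rot: [-0.013, 0.937, 0.04, 0.346]
contact_force: [0.7, -0.5, 1.7]
gripper_width: 0.5
grasp_force: 0.0
```

```bash
cat > eye.py <<'E'
from held import *
import sys
info();p,d,X=look(sys.argv[1]);X=X*1000
h=X-[*OJ,0];c,s=np.cos(np.radians(YJ)),np.sin(np.radians(YJ));x=h[...,0]*c+h[...,1]*s;y=-h[...,0]*s+h[...,1]*c;z=h[...,2]
Jm=np.dstack([x,y])/1000
def rep(n,m): print(n,m.sum(),m.sum()>9 and (rect(Jm[m]),"z",np.median(z[m])))
ok=d>0
rep("earL",ok&(z>89)&(z<97)&(abs(x+135)<30)&(y>12)&(y<40))
rep("earR",ok&(z>89)&(z<97)&(abs(x+135)<30)&(y<-12)&(y>-40))
rep("eyeend",ok&(z>80)&(z<88)&(x>-170)&(x<-95)&(abs(y)<17))
rep("barmid",ok&(z>68)&(z<78)&(x>-110)&(x<-35)&(abs(y)<30))
E
python3 eye.py w8
python3 - <<'E'
from held import *
for n in ("scene",):
    p2,d2=vision.grab_frame(n);X2=cloud(p2,d2,vision.camera_info(n))*1000
    c,s=np.cos(np.radians(YJ)),np.sin(np.radians(YJ))
    h2=X2-[*OJ,0];x=h2[...,0]*c+h2[...,1]*s;y=-h2[...,0]*s+h2[...,1]*c;z=X2[...,2]
    m=(d2>0)&(x>88)&(x<117)&(abs(y)<12)&(z>62)&(z<100);print("toe top z",np.percentile(z[m],[50,90]))
E
```

```text
t 13.68 tcp [537.  -43.8 181.1] yaw 5.1 lean 40.5 F [ 0.7 -0.5  1.7] w 0.5 gf 0.0 q [-0.4  -0.69  2.34  0.4   0.89  0.93]
earL 539 ((array([-135.1,   23. ]), array([35.3,  8.4]), 1.03), 'z', np.float64(93.51275936191978))
earR 550 ((array([-135.2,  -22. ]), array([35.9,  8.5]), 1.39), 'z', np.float64(93.53020834877698))
eyeend 2864 ((array([-127.8,   -1.1]), array([55.8, 29.9]), 0.25), 'z', np.float64(85.52209267766301))
barmid 4537 ((array([-67.6,  -1.1]), array([50.2, 65.3]), 89.55), 'z', np.float64(73.49514294009718))
toe top z [74.9598253  76.21060764]
```

Run:
```python
from kin import *
P,r=now();print(rel(P,r,(P[0]-40,P[1],P[2]+60),5,40),rel(P,r,(460,110,240),83,0))
print(rel(np.array([460,110,240]),rot(83),(509,309.5,140),161,0))
K=fit().x
for t,y in (((509,309.5,140),161),((509,309.5,-20),161),((482,90,14),94.5),((485,5,14),94.5)): print(ik(K,t,y,0,[.4,-.2,1.8,0,1.5,-.5]))
```

```text
[8.9, -3.0, -71.5, 0.4, -0.7, 0.1] [-11.4, -160.1, -86.8, 28.0, -33.8, -74.5]
[204.0, 24.3, 100.0, 0.0, 0.0, -78.0]
(array([ 0.42,  0.02,  1.73,  0.  ,  1.39, -0.82]), np.float64(0.0))
(array([ 0.42,  0.21,  1.82, -0.  ,  1.11, -0.82]), np.float64(0.0))
(array([ 0.03, -0.08,  2.06, -0.  ,  1.16, -0.05]), np.float64(0.0))
(array([-0.14, -0.09,  2.07, -0.  ,  1.16, -0.22]), np.float64(0.0))
```

Emit:
play_rows(
  steps=[
    [[9,-3,-41,0,0,0],[9,-3,-72,0,0,0],[-11,-160,-87,28,-34,-74.5],[-11,-160,-87,28,-34,-74.5],[-11,-160,-87,28,-34,-74.5],[-11,-160,-87,28,-34,-74.5],[-11,-160,-87,28,-34,-74.5],[-11,-160,-87,28,-34,-74.5],[-11,-160,-87,28,-34,-74.5],[-11,-160,-87,28,-34,-74.5],[-11,-160,-87,28,-34,-74.5],[-11,-160,-87,28,-34,-74.5]],
  ],
)

```text
time: 14.78
tool_pos: [0.4598, 0.1109, 0.2342]
tool_rot: [-0.007, 0.815, 0.576, 0.06]
contact_force: [-0.7, -0.1, -0.5]
gripper_width: 0.495
grasp_force: 0.0
```

Run:
```python
from h import *
info();P,r=now();print(rel(P,r,(509,309.5,140),161,0))
```

```text
t 14.78 tcp [459.8 110.9 234.2] yaw 70.6 lean 6.1 F [-0.7 -0.1 -0.5] w 0.495 gf 0.0 q [ 0.03 -0.43  1.97  0.08  1.51  0.37]
[192.5, -26.0, 114.0, 7.4, -2.2, -90.4]
```

Emit:
play_rows(
  steps=[
    [[192,-26,60,7.4,-2,-90],[192,-26,60,7.4,-2,-90],[192,-26,60,7.4,-2,-90],[192,-26,60,7.4,-2,-90],[192,-26,114,7.4,-2,-90],[192,-26,114,7.4,-2,-90],[192,-26,114,7.4,-2,-90],[192,-26,114,7.4,-2,-90],[192,-26,114,7.4,-2,-90],[192,-26,114,7.4,-2,-90],[192,-26,114,7.4,-2,-90],[192,-26,114,7.4,-2,-90]],
  ],
)

```text
time: 15.78
tool_pos: [0.5097, 0.309, 0.1396]
tool_rot: [-0.001, 0.206, 0.979, 0.005]
contact_force: [0.2, 0.3, -0.6]
gripper_width: 0.499
grasp_force: 0.0
```

Emit:
play_rows(
  steps=[
    [[0,0,0,0,0,-5],[0,0,0,0,0,-5],[0,0,0,0,0,-5]],
  ],
)

```text
time: 16.03
tool_pos: [0.5096, 0.3089, 0.1403]
tool_rot: [-0.0, 0.167, 0.986, 0.005]
contact_force: [-0.4, -0.3, -0.7]
gripper_width: 0.502
grasp_force: 0.0
```

Run:
```python
from look import *
info();p,d,X=look("w9");X=X*1000
hsv=cv2.cvtColor(p,cv2.COLOR_BGR2HSV);H,S,V=[hsv[...,i].astype(int) for i in range(3)]
z=X[...,2];B=(d>0)&(np.hypot(X[...,0]-530,X[...,1]-302)<80)
m=B&((H<5)|(H>175))&(S>150)&(z>44)&(z<52);print("headtop",m.sum(),rect(X[m]/1000),np.median(z[m]))
m=B&(S<70)&(z>36)&(z<46)&(V>110)
print("shank",m.sum(),rect(X[m]/1000),np.median(z[m]),np.percentile(z[m],95))
```

```text
t 16.03 tcp [509.6 308.9 140.3] yaw 160.8 lean 0.1 F [-0.4 -0.3 -0.7] w 0.502 gf 0.0 q [ 0.42  0.02  1.74  0.01  1.38 -0.82]
headtop 775 (array([509.4, 309. ]), array([17. , 27.5]), 71.07) 47.48675391630471
shank 771 (array([557.1, 292.4]), array([ 8.6, 70.1]), 71.05) 42.22239786587015 43.56851439811906
```

View pics/w9.png

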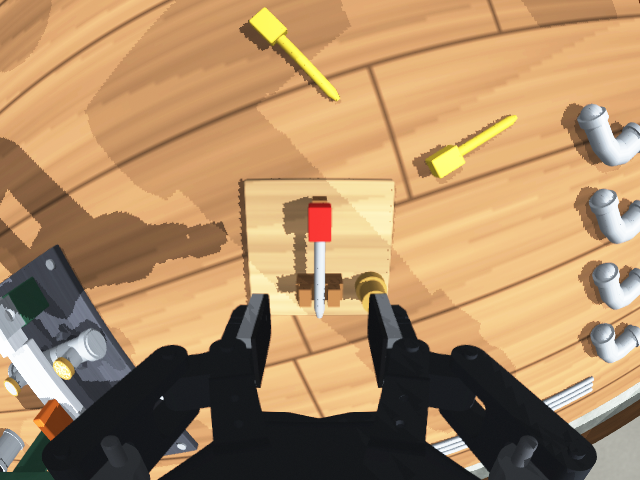

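Red head at (319,222), shank tip at (319,312), in line with the pads; the brass adapter at (370,290) is well ahead of the fingers. Descend and grip.

Run:
```python
from h import *
P,r=now();print(rel(P,r,tcp((507.5,309.7,39.5),161.05),161.05))
```

```text
[2.1, -1.5, 160.2, 0.6, -0.1, -0.3]
```

Emit:
play_rows(
  steps=[
    [[2,-1.5,35,0.6,0,-0.3],[2,-1.5,70,0.6,0,-0.3],[2,-1.5,100,0.6,0,-0.3],[2,-1.5,125,0.6,0,-0.3],[2,-1.5,145,0.6,0,-0.3],[2,-1.5,155,0.6,0,-0.3],[2,-1.5,160,0.6,0,-0.3],[2,-1.5,160,0.6,0,-0.3]],
  ],
)

```text
time: 16.75
tool_pos: [0.5076, 0.3094, -0.0188]
tool_rot: [-0.001, 0.164, 0.986, -0.0]
contact_force: [-0.3, -1.3, -0.1]
gripper_width: 0.501
grasp_force: 0.0
```

Emit:
play_rows(
  steps=[
    [[0,0,0,0,0,0],[0,0,0,0,0,0],[0,0,0,0,0,0],[0,0,0,0,0,0],[0,0,0,0,0,0],[0,0,0,0,0,0],[0,0,0,0,0,0]],
  ],
  claw=-1,
)

```text
time: 17.33
tool_pos: [0.5097, 0.3104, -0.0157]
tool_rot: [0.001, 0.164, 0.987, 0.001]
contact_force: [-1.1, -0.2, 6.8]
gripper_width: 0.199
grasp_force: 60.8
```

Run:
```python
from held import *
info();P,r=now();g=J(-135,140,150)
print(rel(P,r,tcp(g,YJ+90),YJ+90), tcp(g,YJ+90))
```

```text
t 17.33 tcp [509.7 310.4 -15.7] yaw 161.2 lean -0.1 F [-1.1 -0.2  6.8] w 0.199 gf 60.8 q [ 0.42  0.2   1.82  0.    1.11 -0.82]
[-38.2, -217.5, -107.4, 0.2, -0.0, 66.6] [475.4193888   91.94936756  91.        ]
```

Emit:
play_rows(
  steps=[
    [[0,0,-15,0,0,0],[0,0,-40,0,0,0],[0,0,-75,0,0,0],[0,0,-107,0,0,0],[-38,-217,-125,0,0,66.5],[-38,-217,-125,0,0,66.5],[-38,-217,-125,0,0,66.5],[-38,-217,-125,0,0,66.5],[-38,-217,-125,0,0,66.5],[-38,-217,-125,0,0,66.5],[-38,-217,-125,0,0,66.5],[-38,-217,-107,0,0,66.5]],
  ],
)

```text
time: 18.33
tool_pos: [0.477, 0.0908, 0.0928]
tool_rot: [0.003, 0.62, 0.785, 0.003]
contact_force: [1.1, 0.2, 0.5]
gripper_width: 0.198
grasp_force: 60.0
```

Run:
```python
from held import *
info();P,r=now();g=J(-135,140,100)
print(rel(P,r,tcp(g,YJ+90),YJ+90))
```

```text
t 18.33 tcp [477.   90.8  92.8] yaw 103.4 lean -0.0 F [1.1 0.2 0.5] w 0.198 gf 60.0 q [ 0.03 -0.21  2.03  0.    1.31 -0.2 ]
[1.6, -1.6, 51.7, 0.5, -0.0, 8.8]
```

Emit:
play_rows(
  steps=[
    [[1.5,-1.5,25,0.5,0,7],[1.5,-1.5,52,0.5,0,9],[1.5,-1.5,52,0.5,0,9],[1.5,-1.5,52,0.5,0,9],[1.5,-1.5,52,0.5,0,9]],
  ],
)

```text
time: 18.75
tool_pos: [0.473, 0.0932, 0.0381]
tool_rot: [-0.003, 0.676, 0.737, -0.003]
contact_force: [-0.4, -0.2, -0.5]
gripper_width: 0.196
grasp_force: 60.0
```

```bash
cat > pin.py <<'E'
from held import *
import sys
exec(open("eye.py").read())
hsv=cv2.cvtColor(p,cv2.COLOR_BGR2HSV);H,S,V=[hsv[...,i].astype(int) for i in range(3)]
P,r=now();gj=P+[0,0,59]-[*OJ,0];gx=gj[0]*c+gj[1]*s;gy=-gj[0]*s+gj[1]*c;gz=gj[2];print("g in jig",np.round([gx,gy,gz],1))
m=ok&(abs(x-gx)<12)&(y>gy-95)&(y<gy-18)&(abs(z-gz)<14)&(S<80)
pts=[]
for k in np.arange(gy-84,gy-20,4):
    n=m&(abs(y-k)<2)
    if n.sum()>8: pts.append((k,(x[n].min()+x[n].max())/2,np.percentile(z[n],90),np.ptp(x[n]),n.sum()))
pts=np.array(pts);print(pts.round(1))
b=pts[pts[:,0]>y[m].min()+14];kx=np.polyfit(b[:,0],b[:,1],1);kz=np.polyfit(b[:,0],b[:,2]-4.3,1)
print("tip y",np.percentile(y[m],.5),"axis yaw err",np.degrees(-kx[0]),"pitch(tip lower +)",np.degrees(kz[0]),"axis at tip",np.polyval(kx,gy-80),np.polyval(kz,gy-80),"at head",np.polyval(kx,gy-20),np.polyval(kz,gy-20))
E
python3 pin.py w10
```

```text
t 18.75 tcp [473.   93.2  38.1] yaw 94.9 lean 0.0 F [-0.4 -0.2 -0.5] w 0.196 gf 60.0 q [ 0.04 -0.14  2.07 -0.    1.22 -0.05]
earL 0 False
earR 0 False
eyeend 0 False
barmid 91 ((array([-43.4,  18.7]), array([ 5.5, 25.1]), 50.14), 'z', np.float64(73.0910482700624))
g in jig [-136.6  141.4   97.9]
[[  93.4 -136.1   96.7    8.3   57. ]
 [  97.4 -136.    97.1    8.7  116. ]
 [ 101.4 -136.    97.1    8.6  119. ]
 [ 105.4 -136.    97.2    8.5  124. ]
 [ 109.4 -135.8   97.1    8.9  136. ]
 [ 113.4 -135.8   97.1    8.7  145. ]
 [ 117.4 -135.8   97.3    8.6  141. ]]
tip y 92.81991971417207 axis yaw err -0.5874767762059026 pitch(tip lower +) 0.4456678779378218 axis at tip -136.3769695314881 92.47655274722445 at head -135.76176529006042 92.94325505764792
```

View pics/w10.png

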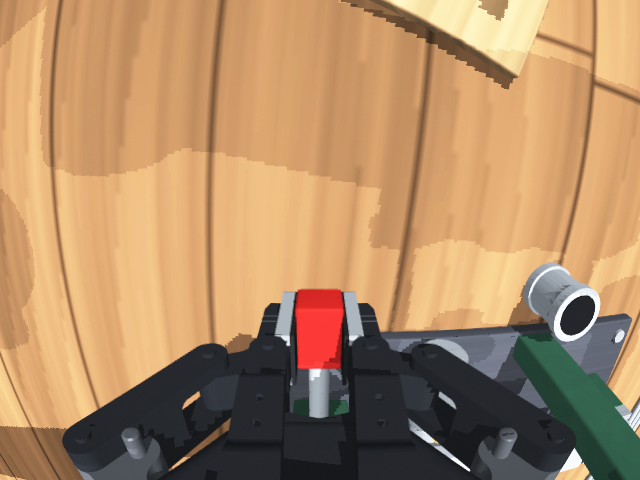

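The red head at (319,330) is held squarely with the shank below it; fingers hide the ears. I cross-check the camera frames at both wrist yaws through the short coupling and the base plate edge.

Run:
```python
from held import *
c,s=np.cos(np.radians(YJ)),np.sin(np.radians(YJ))
for n in ("top0","w5","w7","w8","w9","w10"):
    p=cv2.imread(f"pics/{n}.png")
    X=np.load(f"pics/{n}.npy")
    X=(cloud(p,X,vision.camera_info("top")) if n=="top0" else X)*1000
    h=X-[*OJ,0];x=h[...,0]*c+h[...,1]*s;y=-h[...,0]*s+h[...,1]*c;z=h[...,2];Jm=np.dstack([x,y])/1000
    m=(abs(x-25)<40)&(abs(y-112)<28)&(z>40)&(z<48)
    o=[n,"short",m.sum()]
    if m.sum()>10:o+=[rect(Jm[m]),np.median(z[m]).round(1)]
    hsv=cv2.cvtColor(p,cv2.COLOR_BGR2HSV)
    e=[]
    for k in range(-165,130,10):
        n2=(abs(x-k)<5)&(abs(z-11.5)<4)&(y>60)&(y<95)&(hsv[...,2]<130)&(hsv[...,1]<110)
        if n2.sum()>10:e.append((k,y[n2].max().round(1)))
    o+=["left edge",e[:14]]
    e=[y for y in range(-70,76,10) if 0]
    q2=(x<-140)&(x>-185)&(abs(z-11.5)<4)&(abs(y)<75)&(hsv[...,2]<130)&(hsv[...,1]<110)
    o+=["front edge",[(k,x[q2&(abs(y-k)<5)].min().round(1)) for k in range(-70,80,20) if (q2&(abs(y-k)<5)).sum()>10]]
    print(*o)
```

```text
top0 short 174 (array([ 33.7, 111.9]), array([37.3, 39.6]), 87.12) 44.3 left edge [(-165, np.float64(79.7)), (-155, np.float64(81.3)), (-145, np.float64(81.0)), (-135, np.float64(80.4)), (-125, np.float64(79.9)), (-115, np.float64(81.3)), (-105, np.float64(81.2)), (-95, np.float64(80.7)), (-85, np.float64(80.1)), (-75, np.float64(79.5)), (-35, np.float64(79.5)), (-25, np.float64(81.4)), (-15, np.float64(81.0)), (-5, np.float64(80.5))] front edge [(-70, np.float64(-168.8)), (-50, np.float64(-167.8)), (-30, np.float64(-169.1)), (-10, np.float64(-167.8)), (10, np.float64(-169.5)), (30, np.float64(-168.4)), (50, np.float64(-169.2)), (70, np.float64(-168.7))]
w5 short 559 (array([ 27.4, 115. ]), array([41.3, 26.1]), 46.51) 44.7 left edge [(-165, np.float64(80.3)), (-155, np.float64(79.9)), (-145, np.float64(80.5)), (-95, np.float64(78.8)), (-85, np.float64(80.2)), (-75, np.float64(80.2)), (-65, np.float64(79.2)), (-35, np.float64(78.6)), (-25, np.float64(79.7)), (-15, np.float64(79.0)), (-5, np.float64(79.0)), (5, np.float64(80.5)), (15, np.float64(79.1)), (45, np.float64(68.3))] front ed
[... 1373 characters left out ...]
at64(81.7))] front edge [(-50, np.float64(-165.8)), (-30, np.float64(-169.7)), (-10, np.float64(-169.4)), (10, np.float64(-169.8)), (30, np.float64(-170.1)), (50, np.float64(-169.2)), (70, np.float64(-169.7))]
w10 short 2008 (array([ 32.5, 111.5]), array([39.8, 41.2]), 56.41) 44.7 left edge [(-95, np.float64(81.2)), (-85, np.float64(81.5)), (-75, np.float64(81.8)), (-65, np.float64(81.2)), (-55, np.float64(81.4)), (-45, np.float64(81.3)), (-35, np.float64(81.2)), (-25, np.float64(81.5)), (-15, np.float64(81.1)), (-5, np.float64(81.7)), (5, np.float64(81.5)), (15, np.float64(81.2)), (25, np.float64(81.3)), (35, np.float64(81.6))] front edge [(30, np.float64(-157.4)), (50, np.float64(-152.4))]
```

Emit:
play_rows(
  steps=[
    [[0,0.6,10,0,0,-0.6],[0,0.6,20,0,0,-0.6],[-10,0.6,20,0,0,-0.6],[-18,0.6,20,0,0,-0.6],[-18,0.6,20,0,0,-0.6],[-18,0.6,20,0,0,-0.6]],
  ],
)

```text
time: 19.3
tool_pos: [0.4746, 0.0745, 0.0173]
tool_rot: [-0.003, 0.673, 0.74, -0.003]
contact_force: [-0.4, 0.2, -0.7]
gripper_width: 0.192
grasp_force: 60.0
```

```bash
python3 pin.py w11
```

```text
t 19.3 tcp [474.6  74.5  17.3] yaw 95.4 lean 0.0 F [-0.4  0.2 -0.7] w 0.192 gf 60.0 q [ 0.   -0.11  2.08 -0.    1.18 -0.09]
earL 0 False
earR 0 False
eyeend 0 False
barmid 47 ((array([-50.1,  22.3]), array([ 3.1, 11.6]), 56.89), 'z', np.float64(72.14088204266417))
g in jig [-137.1  122.9   76.4]
[[  74.9 -135.6   75.8    8.4   63. ]
 [  78.9 -135.4   76.1    8.7  118. ]
 [  82.9 -135.4   76.     8.6  126. ]
 [  86.9 -135.5   76.3    8.5  127. ]
 [  90.9 -135.3   76.2    8.9  134. ]
 [  94.9 -135.4   76.2    8.7  148. ]
 [  98.9 -135.5   76.3    8.6  147. ]]
tip y 73.83465845791922 axis yaw err -0.19440060520569943 pitch(tip lower +) -0.040374665808874076 axis at tip -135.60556026018722 71.96897398756354 at head -135.4019844224647 71.92669373639812
```

Emit:
play_rows(
  steps=[
    [[0,0.4,-0.5,0,0,0],[-4,0.4,-0.5,0,0,0],[-8,0.4,-0.5,0,0,0],[-12,0.4,-0.5,0,0,0],[-16,0.4,-0.5,0,0,0],[-20,0.4,-0.5,0,0,0],[-24,0.4,-0.5,0,0,0],[-28,0.4,-0.5,0,0,0],[-28,0.4,-0.5,0,0,0]],
  ],
)

```text
time: 20.1
tool_pos: [0.4775, 0.0466, 0.0175]
tool_rot: [-0.003, 0.673, 0.74, -0.003]
contact_force: [-0.8, -0.8, 0.5]
gripper_width: 0.199
grasp_force: 60.0
```

```bash
python3 pin.py w12
```

```text
t 20.1 tcp [477.5  46.6  17.5] yaw 95.4 lean 0.0 F [-0.8 -0.8  0.5] w 0.199 gf 60.0 q [-0.06 -0.11  2.08 -0.    1.18 -0.15]
earL 0 False
earR 0 False
eyeend 0 False
barmid 270 ((array([-62.8,   9.7]), array([ 5.6, 48.6]), 48.2), 'z', np.float64(73.42160152801985))
g in jig [-136.6   95.    76.5]
[[  47.  -134.9   75.8    8.4   70. ]
 [  51.  -134.7   76.4    8.7  117. ]
 [  55.  -134.8   76.3    8.6  122. ]
 [  59.  -134.8   76.5    8.5  120. ]
 [  63.  -134.7   76.4    8.8  148. ]
 [  67.  -134.7   76.4    8.7  143. ]
 [  71.  -134.8   76.4    8.6  150. ]]
tip y 46.16650546507043 axis yaw err 1.0316143983897592 pitch(tip lower +) -0.46054868007634214 axis at tip -133.81396043645594 72.51403112076447 at head -134.89426450822884 72.0317456707817
```

Emit:
play_rows(
  steps=[
    [[-4,0,0,0,0,0],[-8,-0.2,0,0,0,0],[-12,-0.3,0,0,0,0],[-16,-0.4,0,0,0,0],[-20,-0.5,0,0,0,0],[-24,-0.6,0,0,0,0],[-28,-0.7,0,0,0,0],[-32,-0.8,0,0,0,0],[-36,-0.9,0,0,0,0],[-40,-1,0,0,0,0],[-40,-1,0,0,0,0]],
  ],
)

```text
time: 21.07
tool_pos: [0.4803, 0.0067, 0.0175]
tool_rot: [-0.003, 0.673, 0.74, -0.003]
contact_force: [0.4, 0.0, -0.0]
gripper_width: 0.194
grasp_force: 60.0
```

```bash
cat > gj.py <<'E'
from held import *
info();P,r=now();c,s=np.cos(np.radians(YJ)),np.sin(np.radians(YJ));h=P-[*OJ,0];print("g jig",h[0]*c+h[1]*s,-h[0]*s+h[1]*c,h[2]+59)
E
python3 gj.py
```

```text
t 21.07 tcp [480.3   6.7  17.5] yaw 95.4 lean 0.0 F [ 0.4  0.  -0. ] w 0.194 gf 60.0 q [-0.14 -0.11  2.08 -0.    1.18 -0.23]
g jig -136.89599778840747 54.67900638505708 76.53018953409388
```

Emit:
play_rows(
  steps=[
    [[-2,0,0,0,0,0],[-4,0,0,0,0,0],[-6,0,0,0,0,0],[-8,0,0,0,0,0],[-9,0,0,0,0,0],[-9,0,0,0,0,0]],
  ],
)

```text
time: 21.57
tool_pos: [0.4811, -0.0017, 0.0175]
tool_rot: [-0.003, 0.673, 0.74, -0.003]
contact_force: [0.7, 0.0, -0.8]
gripper_width: 0.195
grasp_force: 60.0
```

```bash
python3 gj.py
```

```text
t 21.57 tcp [481.1  -1.7  17.5] yaw 95.5 lean 0.0 F [ 0.7  0.  -0.8] w 0.195 gf 60.0 q [-0.16 -0.11  2.08 -0.    1.18 -0.25]
g jig -136.77020951354774 46.205528584488434 76.49954352329082
```

Continue 1 mm per row until the head meets the ear.

Emit:
play_rows(
  steps=[
    [[-1,0,0,0,0,0],[-2,0,0,0,0,0],[-3,0,0,0,0,0],[-3,0,0,0,0,0]],
  ],
)

```text
time: 21.9
tool_pos: [0.4813, -0.0046, 0.0175]
tool_rot: [-0.003, 0.673, 0.74, -0.003]
contact_force: [0.9, 0.4, -0.5]
gripper_width: 0.196
grasp_force: 60.0
```

Run:
```python
exec(open("gj.py").read())
from look import look
p,d,X=look("w13");h=X*1000-[*OJ,0];x=h[...,0]*c+h[...,1]*s;y=-h[...,0]*s+h[...,1]*c;z=h[...,2]
hsv=cv2.cvtColor(p,cv2.COLOR_BGR2HSV);H,S=hsv[...,0].astype(int),hsv[...,1]
m=(d>0)&((H<5)|(H>175))&(S>150)&(abs(x+135)<20)&(abs(y-43)<35)&(z>78)&(z<86)
print("head top y",m.sum(),np.percentile(y[m],[1,99]),np.median(z[m]))
m=(d>0)&(abs(x+135)<25)&(abs(y-20)<20)&(z>88)&(z<98);print("ear",m.sum(),m.sum() and np.percentile(y[m],[1,99]))
```

```text
t 21.9 tcp [481.3  -4.6  17.5] yaw 95.5 lean 0.0 F [ 0.9  0.4 -0.5] w 0.196 gf 60.0 q [-0.16 -0.11  2.08 -0.    1.18 -0.26]
g jig -136.75360739408788 43.23550986262691 76.47378443072412
head top y 2860 [29.33874898 56.66457073] 80.72607977426273
ear 1668 [18.94038195 39.61957031]
```

Emit:
play_rows(
  steps=[
    [[-0.5,0,0,0,0,0],[-1,0,0,0,0,0],[-1.5,0,0,0,0,0],[-1.5,0,0,0,0,0]],
  ],
)

```text
time: 22.28
tool_pos: [0.4815, -0.0059, 0.0175]
tool_rot: [-0.003, 0.673, 0.74, -0.003]
contact_force: [-0.1, 0.4, -0.4]
gripper_width: 0.196
grasp_force: 60.0
```

```bash
python3 gj.py
```

```text
t 22.28 tcp [481.5  -5.9  17.5] yaw 95.5 lean 0.0 F [-0.1  0.4 -0.4] w 0.196 gf 60.0 q [-0.17 -0.11  2.08 -0.    1.18 -0.26]
g jig -136.74396274209468 42.01297760000209 76.46841846941935
```

Emit:
play_rows(
  steps=[
    [[0,0,0,0,0,0],[0,0,0,0,0,0],[0,0,0,0,0,0],[0,0,0,0,0,0],[0,0,0,0,0,0],[0,0,0,0,0,0],[0,0,-8,0,0,0],[0,0,-22,0,0,0],[0,0,-45,0,0,0],[0,0,-75,0,0,0],[0,0,-110,0,0,0],[0,0,-140,0,0,0]],
  ],
  claw=0,
)

```text
time: 23.28
tool_pos: [0.4828, -0.0059, 0.1601]
tool_rot: [-0.003, 0.672, 0.74, -0.003]
contact_force: [0.2, -0.3, 1.1]
gripper_width: 0.5
grasp_force: 0.0
```

Emit:
play_rows(
  steps=[
    [[0,0,-30,0,0,0],[20,0,-50,0,0,0],[60,0,-50,0,0,0],[60,0,-50,0,0,0],[60,0,-50,0,0,0],[60,0,-50,0,0,0]],
  ],
)

```text
time: 23.78
tool_pos: [0.4771, 0.0538, 0.2074]
tool_rot: [-0.003, 0.672, 0.74, -0.003]
contact_force: [0.0, -0.6, -0.4]
gripper_width: 0.498
grasp_force: 0.0
```

```bash
python3 eye.py w14
python3 - <<'E'
from held import *
p=cv2.imread("pics/w14.png");X=np.load("pics/w14.npy")*1000
c,s=np.cos(np.radians(YJ)),np.sin(np.radians(YJ));h=X-[*OJ,0];x=h[...,0]*c+h[...,1]*s;y=-h[...,0]*s+h[...,1]*c;z=h[...,2];Jm=np.dstack([x,y])/1000
hsv=cv2.cvtColor(p,cv2.COLOR_BGR2HSV);H,S,V=[hsv[...,i].astype(int) for i in range(3)]
m=((H<5)|(H>175))&(S>150)&(abs(x+135)<30)&(abs(y-43)<40)&(z>60)
print("head",m.sum(),m.sum()>9 and (rect(Jm[m]),np.percentile(z[m],[10,50,95])))
m=(abs(x+60)<25)&(abs(y)<95)&(abs(y)>28)&(z>45)&(z<58);print("manifold",m.sum(),m.sum()>9 and (rect(Jm[m]),np.percentile(z[m],90)))
m=(S<90)&(abs(x+135)<9)&(y<-28)&(y>-60)&(z>60)&(z<85);print("tip",m.sum(),m.sum()>3 and (y[m].min(),np.median(z[m])))
E
```

```text
t 23.78 tcp [477.1  53.8 207.4] yaw 95.5 lean -0.0 F [ 0.  -0.6 -0.4] w 0.498 gf 0.0 q [-0.04 -0.31  1.91 -0.    1.54 -0.14]
earL 405 ((array([-134.7,   22.8]), array([ 9.7, 35.4]), 89.32), 'z', np.float64(93.3632987985514))
earR 348 ((array([-135.4,  -21.9]), array([34.6,  9.2]), 0.45), 'z', np.float64(93.51286346309328))
eyeend 1713 ((array([-127.9,   -0.9]), array([56.3, 31.9]), 0.83), 'z', np.float64(85.55645712758529))
barmid 1440 ((array([-72.3,  -0.3]), array([74.6, 50.5]), 0.1), 'z', np.float64(73.34921487029996))
head 685 ((array([-134.7,   41.9]), array([19.5, 28.8]), 0.56), array([69.9776924 , 78.37450274, 80.5569672 ]))
manifold 1016 ((array([-60.4,  -1.5]), array([179.3,  31.2]), 89.9), np.float64(54.04675659798039))
tip 11 (np.float64(-44.88695686094241), np.float64(72.71177901070433))
```

Pin is home (head within about 1 mm of the ear, tip through at y −45), bar seated, manifold in place. Handing in.

```bash
python3 -c "
from plant import order
print(order.job_done())"
```

```text
the job is handed in; nothing more can be done
None
```

I handed the job in at about 24 s. The last measurements show the bar seated on both supports, the pin through both ears and the bar's eye with its head about 1 mm from the ear, the manifold in its cradles, and the gripper clear; I did not re-measure the couplings and adapter, and no verdict came back.

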